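# Load the peg-button carrier and hold it in the fence corner

## Task

Stand one peg-button blank in each of the three wells of the blue carrier and let go of them. Then slide the loaded carrier into the corner of the jig until it lies flat, square and tight against both metal fences at once, and finish while still holding the carrier with the gripper and pressing it against both fences, ready for drilling. Leave the glue jar, the brush and the tub where they are.

Things in the scene. Friction and masses are not known exactly. Their poses are not given: they have to be found in the camera images.
- carrier: loose blue plate, about 0.45 kg, 150 (x) x 120 (y) x 22 mm thick, three round wells in its top and a wooden handle upright in the middle. Origin: centre of its underside, z up. Starts flat on the jig's baseboard, its centre 35 to 65 mm short of home along each jig axis, turned up to 0.25 rad from square to the jig; it slides easily (friction about 0.3)
- handle_top (a point): centre of the top of the carrier's handle, above the carrier's centre, 67 mm above its underside. The handle measures 30 (carrier x) x 22 (carrier y) mm and rises 45 mm above the plate. Grip it from above across the 22 mm, fingers closing along the carrier's y: they then pass between the wells
- carrier_corner (a point): lower corner of the carrier at its +x, +y end (75, 60, 0 mm from its origin), the corner that goes into the corner of the fences
- jig_corner (a point): on the jig: inner corner where the two fences meet, at the level of the baseboard's top. Its axes are the jig's axes; the fences lie on the +x and +y sides of it
- jig: fixed grey laminate baseboard 290 (x) x 260 (y) x 12 mm with two rigid metal fences 30 mm high on it: inner faces at x = +125 and y = +110 mm. Origin: centre of its underside, on the bench; z up. With the carrier home, its axes are parallel to the jig's (x to x) and its origin is at (50, 50, 12) mm in the jig's frame
- well0 (a point): centre of the floor of a well of the carrier, at x = +48, y = +32 mm of the carrier's frame, 12 mm above its underside. The well is 30 mm in diameter and 10 mm deep; its mouth is 10 mm above this point
- well1 (a point): centre of the floor of a well of the carrier, at x = +48, y = -32 mm of the carrier's frame, 12 mm above its underside. The well is 30 mm in diameter and 10 mm deep; its mouth is 10 mm above this point
- well2 (a point): centre of the floor of a well of the carrier, at x = -48, y = 0 mm of the carrier's frame, 12 mm above its underside. The well is 30 mm in diameter and 10 mm deep; its mouth is 10 mm above this point
- blank0: peg-button blank, 20 g: dark wooden cylinder 22 mm in diameter, 28 mm high, brass band, white dot on top. Origin: centre of its underside, z up its axis. Starts standing on a fixed cork mat 4 mm thick, centres at least 50 mm apart, in a rough row leading away from the robot. Seated, it stands 18 mm proud of the plate. Any blank may go in any well
- blank1: peg-button blank, 20 g: dark wooden cylinder 22 mm in diameter, 28 mm high, brass band, white dot on top. Origin: centre of its underside, z up its axis. Starts standing on a fixed cork mat 4 mm thick, centres at least 50 mm apart, in a rough row leading away from the robot. Seated, it stands 18 mm proud of the plate. Any blank may go in any well
- blank2: peg-button blank, 20 g: dark wooden cylinder 22 mm in diameter, 28 mm high, brass band, white dot on top. Origin: centre of its underside, z up its axis. Starts standing on a fixed cork mat 4 mm thick, centres at least 50 mm apart, in a rough row leading away from the robot. Seated, it stands 18 mm proud of the plate. Any blank may go in any well
- glue_jar: bystander: closed glue jar with yellow cap, 64 mm in diameter, 70 mm high, standing on the bench; origin at the centre of its underside
- brush: bystander: hand brush lying on the bench, less than 40 mm high
- tub: bystander: open white plastic tub 110 x 110 x 70 mm, standing on the bench; origin at the centre of its underside
- fence_x: the jig's fence along y, 20 (x) x 260 (y) x 30 mm high, at the jig's +x edge; origin at the centre of its underside, on the baseboard, 10 mm behind its inner face
- fence_y: the jig's fence along x, 270 (x) x 20 (y) x 30 mm high, at the jig's +y edge; origin at the centre of its underside, on the baseboard, 10 mm behind its inner face

How it is judged:
On the way:
1. one blank stands on the floor of each well of the carrier and the fingers have let go of them, the carrier lying flat on the jig and not yet pressed into the corner (((horizontal distance between blank0 and well0 below 0.008 m and z of blank0 in the frame of well0 between -0.004 and 0.004 m and angle between blank0's own z axis and vertical below 0.15 rad) or (horizontal distance between blank1 and well0 below 0.008 m and z of blank1 in the frame of well0 between -0.004 and 0.004 m and angle between blank1's own z axis and vertical below 0.15 rad) or (horizontal distance between blank2 and well0 below 0.008 m and z of blank2 in the frame of well0 between -0.004 and 0.004 m and angle between blank2's own z axis and vertical below 0.15 rad)) and ((horizontal distance between blank0 and well1 below 0.008 m and z of blank0 in the frame of well1 between -0.004 and 0.004 m and angle between blank0's own z axis and vertical below 0.15 rad) or (horizontal distance between blank1 and well1 below 0.008 m and z of blank1 in the frame of well1 between -0.004 and 0.004 m and angle between blank1's own z axis and vertical below 0.15 rad) or (horizontal distance between blank2 and well1 below 0.008 m and z of blank2 in the frame of well1 between -0.004 and 0.004 m and angle between blank2's own z axis and vertical below 0.15 rad)) and ((horizontal distance between blank0 and well2 below 0.008 m and z of blank0 in the frame of well2 between -0.004 and 0.004 m and angle between blank0's own z axis and vertical below 0.15 rad) or (horizontal distance between blank1 and well2 below 0.008 m and z of blank1 in the frame of well2 between -0.004 and 0.004 m and angle between blank1's own z axis and vertical below 0.15 rad) or (horizontal distance between blank2 and well2 below 0.008 m and z of blank2 in the frame of well2 between -0.004 and 0.004 m and angle between blank2's own z axis and vertical below 0.15 rad)) and contact force between the fingers and blank0 below 0.1 N and contact force between the fingers and blank1 below 0.1 N and contact force between the fingers and blank2 below 0.1 N and angle between carrier's own z axis and vertical below 0.05 rad and not (contact force between carrier and fence_x above 1.5 N and contact force between carrier and fence_y above 1.5 N)), for 0.2 s.
At the end, for the whole second after the job is handed in: a blank on the floor of each well (within 8 mm of centre, 4 mm of floor, tilt < 0.15 rad), untouched; carrier at rest, flat and square to the jig within 0.03 rad, corner within 5 mm of the fence corner, over 1.5 N on each fence, fingers on it (over 1 N) (((horizontal distance between blank0 and well0 below 0.008 m and z of blank0 in the frame of well0 between -0.004 and 0.004 m and angle between blank0's own z axis and vertical below 0.15 rad) or (horizontal distance between blank1 and well0 below 0.008 m and z of blank1 in the frame of well0 between -0.004 and 0.004 m and angle between blank1's own z axis and vertical below 0.15 rad) or (horizontal distance between blank2 and well0 below 0.008 m and z of blank2 in the frame of well0 between -0.004 and 0.004 m and angle between blank2's own z axis and vertical below 0.15 rad)) and ((horizontal distance between blank0 and well1 below 0.008 m and z of blank0 in the frame of well1 between -0.004 and 0.004 m and angle between blank0's own z axis and vertical below 0.15 rad) or (horizontal distance between blank1 and well1 below 0.008 m and z of blank1 in the frame of well1 between -0.004 and 0.004 m and angle between blank1's own z axis and vertical below 0.15 rad) or (horizontal distance between blank2 and well1 below 0.008 m and z of blank2 in the frame of well1 between -0.004 and 0.004 m and angle between blank2's own z axis and vertical below 0.15 rad)) and ((horizontal distance between blank0 and well2 below 0.008 m and z of blank0 in the frame of well2 between -0.004 and 0.004 m and angle between blank0's own z axis and vertical below 0.15 rad) or (horizontal distance between blank1 and well2 below 0.008 m and z of blank1 in the frame of well2 between -0.004 and 0.004 m and angle between blank1's own z axis and vertical below 0.15 rad) or (horizontal distance between blank2 and well2 below 0.008 m and z of blank2 in the frame of well2 between -0.004 and 0.004 m and angle between blank2's own z axis and vertical below 0.15 rad)) and contact force between carrier and fence_x above 1.5 N and contact force between carrier and fence_y above 1.5 N and angle between the x axis of carrier and the x axis of jig, either way round below 0.03 rad and distance between carrier_corner and jig_corner below 0.005 m and angle between carrier's own z axis and vertical below 0.03 rad and linear speed of carrier below 0.01 m/s and contact force between the fingers and carrier above 1 N and contact force between the fingers and blank0 below 0.1 N and contact force between the fingers and blank1 below 0.1 N and contact force between the fingers and blank2 below 0.1 N); the arm keeps its last pose, push and grip.
It fails at once if the glue jar was moved by more than 30 mm (distance of glue_jar from where it was at the start of the episode above 0.03 m).
It fails at once if the brush was moved by more than 30 mm (distance of brush from where it was at the start of the episode above 0.03 m).
It fails at once if the tub was moved by more than 30 mm (distance of tub from where it was at the start of the episode above 0.03 m).
It also fails if it takes over 70 s, if anything falls off the work surface, if the arm or the gripper's body presses on something with over 40 N, if the wrist force passes 120 N, or if a joint passes its speed limit or range.

## Robot

A 6-joint arm with a two-finger parallel gripper is mounted at the origin on the work surface. World frame = base frame: x ahead of the robot, y to its left, z up, the work surface at z = 0. Lengths are in m, angles in rad, forces in N, time in s.
With the tool pointing down it reaches from about 0.35 to 0.975 m from the base axis. Payload 4.9 kg.
Tool frame: the origin (TCP) lies between the finger pads; the fingertips stand 19 mm ahead of it and the grasp point (between the pads) is the TCP; z points along the fingers, y is the direction in which the jaws open and shut (so a half turn about z gives the same grasp; the last joint's range is limited). The gripper opens to 85 mm and grips with 20 to 120 N. Pads are 22 mm wide; open, the fingers measure 114 mm over their backs; the gripper's body (76 mm by 85 mm) begins 54 mm behind the grasp point. The pads swing forward as they close: fully open they stand 13 mm farther back than shut.
Start: joints at [1.025, 0.053, 1.613, -0, 1.476, -0.119], TCP at [0.259, 0.569, 0.213] pointing down, gripper open.
Joint ranges: [-3.01, 3.01], [-1.01, 2.22], [0.06, 2.58], [-1.02, 4.17], [0.09, 2.62], [-3.14, 3.14]. Speed limits (rad/s): [2.57, 2.57, 3.14, 3.14, 3.14, 3.14].

## Interface

Orientations are given as a unit quaternion [w, x, y, z].
In Python, from plant import state, grab_frame, calibration, job_done gives the robot as it stands. The module is installed in compiled form; this text tells all that it offers.
- The arm moves only by the tool servo_tool, never from a script. Its argument "deltas" is a list that holds one entry, the list of rows, each a list of 5 numbers: the finger opening in mm, from 0 to 85.4, then the shift along the world's x, y, z in mm, then the turn about the world's z in units of 6 degrees (1.0 is 6 degrees). A call has 1 to 5 rows; each row is the pose to reach, as a shift and turn from the pose commanded when the call began; what a row does not reach only later rows make up. A row lasts 1/8 s, in which the tool goes at most 62.5 mm and 10.7 degrees, less where a joint would pass 70% of its speed; a pose out of reach is approached as far as the arm can. A call with a gripper value outside its range is refused whole. The fingers move at their own pace and stop on an object; the grip force is fixed at half the most. Time passes only in rows, so rows that repeat a pose let the fingers close. It gives the time, the measured TCP pose, the force and the opening at its end, in the units of the state.
- state(): the state, without advancing time (a new reading comes with each control period).
- grab_frame(name): name is "side" or "top"; returns the picture (384x512x3 uint8, red, green, blue); there is no depth.
- calibration(name): a dict with "intrinsics" (3x3 intrinsics, pixels), "k1" (the pictures are not rectified: a ray, as slopes to the right and down, at radius r is drawn at 1 + k1 r^2 times it, then the intrinsics apply), "world_from_camera" (4x4, takes a point from camera to world coordinates). Camera axes: x right, y down, z forward; pixel columns grow to the right and rows downward; lengths in m; the calibration is good to about 2 mm. A picture is of the moment at which its call begins. calibration takes no time and is no camera call.
- job_done(): hands the job in, once; it reports no verdict.
The state is a dict: "time": time; "joint_pos": joint angles; "joint_vel": joint speeds; "joint_efforts": joint torques, N m; "tool_pos": TCP position; "tool_rot": TCP orientation; "contact_force": force on the tool from outside, world axes, zero at the start; "ft_torque": the same for the moment, N m; "gripper_width": opening from 0.0 (shut) to 1.0 (fully open).
Only numpy, scipy, OpenCV 4.12 (cv2) and the standard library are available. Lean on these libraries where they do the work, as an engineer would, in place of code of your own. Each camera call takes 0.05 s, during which the arm holds its last target.

## Working session

There is one attempt and no reset: what is moved stays moved. The work goes in short steps, Python scripts to look and compute and a tool call to move; the robot and the scene stay as the last step left them, time stands still between calls to the robot, and variables do not carry over. Pictures are saved under pics/ and viewed, and the job is handed in when it is done.

Besides the shell and the picture viewer there is one more tool, called after "Emit:" as name(argument=value, ...), one argument or row to a line, values as JSON. servo_tool: Moves the arm, as the interface text tells. Its arguments: {"type":"object","properties":{"deltas":{"type":"array","items":{"type":"array","items":{"type":"array","items":{"type":"number"}}}}},"required":["deltas"]}

```bash
mkdir -p pics; python3 - <<'E'
from plant import *
import cv2
for n in("side","top"):
    c=calibration(n);print(n,c)
    f=grab_frame(n);cv2.imwrite(f"pics/{n}0.png",f[:,:,::-1])
print(state())
E
```

```text
side {'intrinsics': array([[382.76266985,   0.        , 257.70514631],
       [  0.        , 382.76266985, 196.57581466],
       [  0.        ,   0.        ,   1.        ]]), 'k1': 0.03692356118791354, 'world_from_camera': array([[ 0.99324598, -0.09727322,  0.0632483 ,  0.53144835],
       [-0.1144198 , -0.73072431,  0.67301567, -0.67337328],
       [-0.01924933, -0.67570696, -0.73691897,  0.91654826],
       [ 0.        ,  0.        ,  0.        ,  1.        ]])}
top {'intrinsics': array([[354.30350543,   0.        , 261.01987109],
       [  0.        , 354.30350543, 187.90138992],
       [  0.        ,   0.        ,   1.        ]]), 'k1': 0.035707762707247986, 'world_from_camera': array([[ 0.00975796, -0.98688544,  0.16112701,  0.42831235],
       [-0.9998774 , -0.00765641,  0.0136586 ,  0.0659224 ],
       [-0.01224582, -0.16124054, -0.98683916,  1.07633399],
       [ 0.        ,  0.        ,  0.        ,  1.        ]])}
{'time': 0.1, 'joint_pos': array([ 1.02500763e+00,  5.33113785e-02,  1.61418351e+00, -3.40540787e-05,
        1.47597462e+00, -1.18971250e-01]), 'joint_vel': array([ 1.08522111e-03,  7.55410365e-05, -5.22605519e-03, -1.64632343e-03,
       -2.90459694e-03,  2.79243085e-05]), 'joint_efforts': array([ 4.60406427e-04, -3.94899201e+01, -3.71366107e+01, -1.65447309e-04,
        3.82262937e-03,  1.72535420e-05]), 'tool_pos': array([0.258412  , 0.56841392, 0.21185722]), 'tool_rot': array([-2.90181326e-04,  2.11790836e-01,  9.77314566e-01, -8.92595574e-04]), 'contact_force': array([-0.28051236,  0.72909155,  1.18585576]), 'ft_torque': array([ 0.00915692, -0.04827169, -0.04226729]), 'gripper_width': 1.0039067761335727}
```

View pics/side0.png

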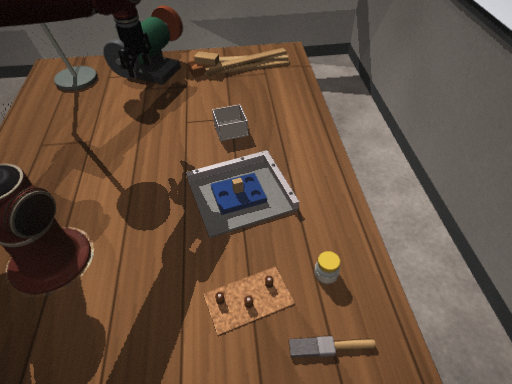

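View pics/top0.png

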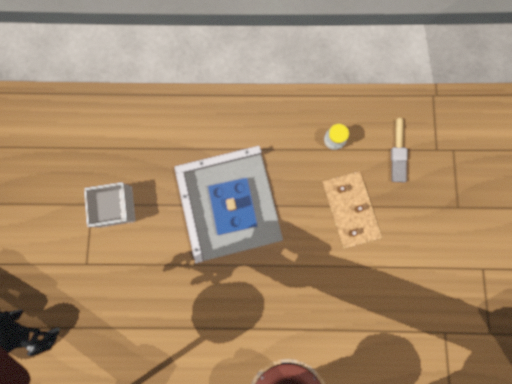

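The side view shows blanks at about (220,298), (249,301) and (269,282). The top view shows them at about (345,188), (361,208) and (354,232). In the top view the carrier is near (233,207) and the fence corner near (178,168). I'll zoom in next.

```bash
python3 - <<'E'
import cv2,numpy as np
t=cv2.imread('pics/top0.png');s=cv2.imread('pics/side0.png')
def cr(im,x,y,w,h,k,n): cv2.imwrite(n,cv2.resize(im[y:y+h,x:x+w],None,fx=k,fy=k,interpolation=cv2.INTER_CUBIC))
cr(t,165,140,130,130,4.6,'pics/t_j.png');cr(t,315,165,80,90,6,'pics/t_b.png')
cr(s,180,145,130,95,6,'pics/s_j.png');cr(s,195,260,110,75,7,'pics/s_b.png')
E
```

```text
(no output)
```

View pics/t_j.png

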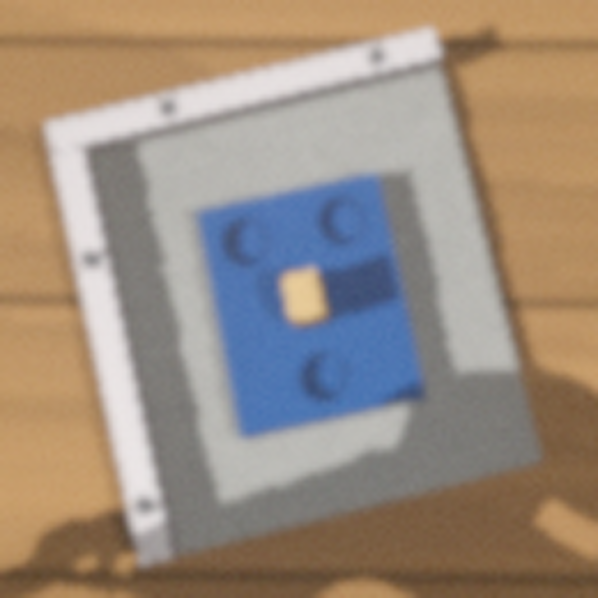

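View pics/t_b.png

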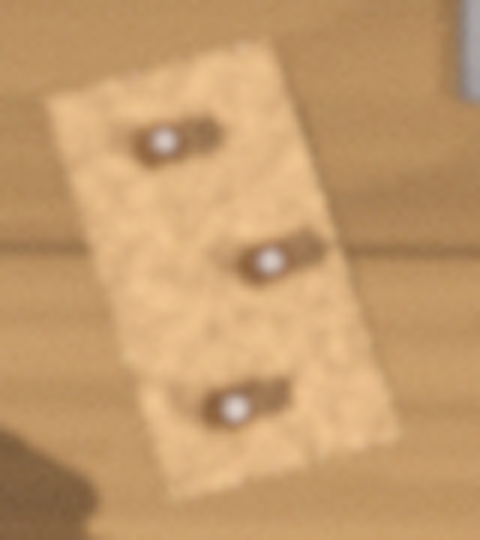

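View pics/s_j.png

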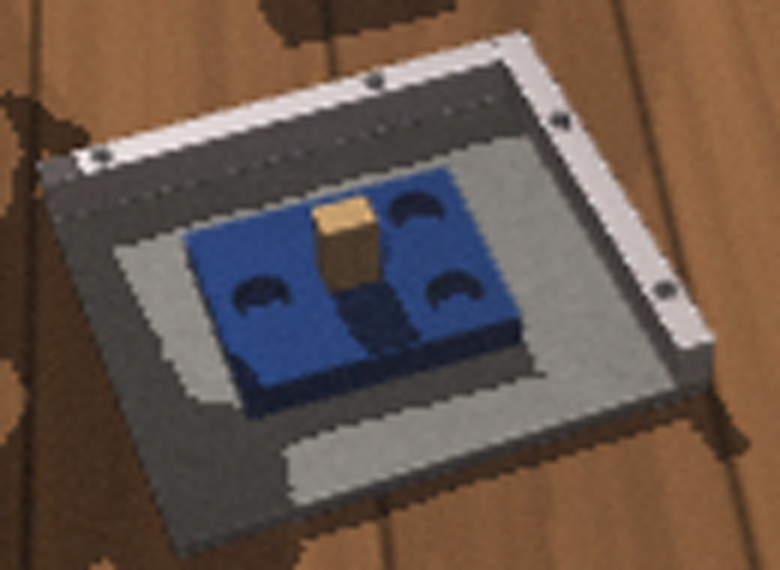

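View pics/s_b.png

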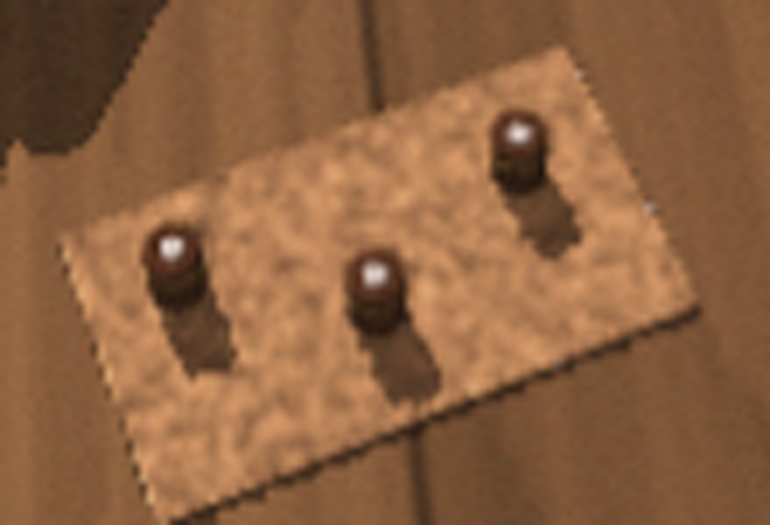

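```bash
cat > h.py <<'E'
import cv2,numpy as np
from plant import *
def rays(n,px):
    c=calibration(n);K=c['intrinsics'];k=c['k1'];px=np.atleast_2d(np.asarray(px,float))
    d=(px-K[:2,2])/K[0,0];u=d.copy()
    for _ in range(20):u=d/(1+k*(u**2).sum(1,keepdims=True))
    T=c['world_from_camera'];return T[:3,3],np.c_[u,np.ones(len(u))]@T[:3,:3].T
def plane(n,px,z):
    o,d=rays(n,px);return o+d*((z-o[2])/d[:,2:])
def tri(pt,ps):
    o1,d1=rays('top',pt);o2,d2=rays('side',ps);out=[]
    for a,b in zip(d1,d2):
        t=np.linalg.lstsq(np.c_[a,-b],o2-o1,rcond=None)[0];p,q=o1+a*t[0],o2+b*t[1]
        out.append(np.r_[(p+q)/2,np.linalg.norm(p-q)])
    return np.array(out)
def proj(n,P):
    c=calibration(n);T=c['world_from_camera'];p=(np.atleast_2d(P)-T[:3,3])@T[:3,:3];u=p[:,:2]/p[:,2:]
    u=u*(1+c['k1']*(u**2).sum(1,keepdims=True));K=c['intrinsics'];return u*K[0,0]+K[:2,2]
def blobs(im,mask,amin=2):
    n,l,s,ce=cv2.connectedComponentsWithStats(mask.astype(np.uint8))
    return [(s[i,4],ce[i],l==i) for i in range(1,n) if s[i,4]>=amin]
def hsv(im):return cv2.cvtColor(im,cv2.COLOR_BGR2HSV).astype(int)
def blue(n,im):
    H=hsv(im);m=(H[...,0]>100)&(H[...,0]<125)&(H[...,1]>110)
    return m,H
def dots(n,im,box):
    x,y,w,h=box;sub=im[y:y+h,x:x+w];H=hsv(sub);
    m=(H[...,1]<85)&(H[...,2]>120);r=[]
    for a,c,mm in blobs(sub,m,2):
        if a>60: continue
        w_=mm*H[...,2];ys,xs=np.nonzero(mm);wt=H[ys,xs,2]-60.
        r.append([(xs*wt).sum()/wt.sum()+x,(ys*wt).sum()/wt.sum()+y,a])
    return np.array(r)
E
python3 - <<'E'
from h import *
np.set_printoptions(precision=4,suppress=True)
t=cv2.imread('pics/top0.png');s=cv2.imread('pics/side0.png')
a=dots('top',t,(315,165,70,90));b=dots('side',s,(200,265,95,62));print(a);print(b)
print('top z32',plane('top',a[:,:2],.032));print('side z32',plane('side',b[:,:2],.032))
for n,im in(('top',t),('side',s)):
    m,H=blue(n,im)
    if n=='side': m&=H[...,2]>95
    bl=max(blobs(im,m,50),key=lambda q:q[0]);
    c=max(cv2.findContours(bl[2].astype(np.uint8),cv2.RETR_EXTERNAL,cv2.CHAIN_APPROX_NONE)[0],key=cv2.contourArea)[:,0]
    hull=cv2.convexHull(c)[:,0]
    P=plane(n,c,.034)[:,:2]*1000
    r=cv2.minAreaRect(P.astype(np.float32));print(n,'blue',bl[0],bl[1],r);print(cv2.boxPoints(r))
    # handle top
    Mh=np.zeros(m.shape,bool);x,y,w,h=cv2.boundingRect(c)
    sub=(H[...,0]>8)&(H[...,0]<30)&(H[...,2]>(150 if n=='top' else 140)); Mh[y:y+h,x:x+w]=sub[y:y+h,x:x+w]
    for q in blobs(im,Mh,8): print('handle',q[0],q[1],plane(n,q[1],.079))
E
```

```text
[[342.1327 188.0312  17.    ]
 [359.5298 207.9956  16.    ]
 [353.9055 232.7165  18.    ]]
[[268.8928 278.6346   7.    ]
 [218.9711 294.9211   9.    ]
 [247.9829 298.7723  10.    ]]
top z32 [[ 0.6003 -0.1608  0.032 ]
 [ 0.5412 -0.2099  0.032 ]
 [ 0.4689 -0.1911  0.032 ]]
side z32 [[ 0.6031 -0.1587  0.032 ]
 [ 0.4711 -0.1889  0.032 ]
 [ 0.5432 -0.2088  0.032 ]]
top blue 1684 [232.2743 206.3403] ((544.5125122070312, 165.26504516601562), (143.63938903808594, 114.93094635009766), 12.753995895385742)
[[461.7784 205.4574]
 [487.1512  93.3621]
 [627.2466 125.0727]
 [601.8738 237.168 ]]
handle 45 [216.1556 180.1111] [[0.6128 0.2085 0.079 ]]
handle 88 [230.6023 204.0568] [[0.5441 0.1655 0.079 ]]
handle 38 [211.5526 227.2895] [[0.4782 0.2173 0.079 ]]
handle 26 [248.0769 231.4231] [[0.4676 0.1147 0.079 ]]
side blue 484 [225.0537 193.7851] ((508.074462890625, 159.11529541015625), (68.41903686523438, 117.65934753417969), 12.260415077209473)
[[462.1524 209.3386]
 [487.138   94.3628]
 [553.9966 108.892 ]
 [529.011  223.8678]]
handle 34 [236.1471 180.5882] [[0.5449 0.167  0.079 ]]
handle 18 [211.6667 195.4444] [[0.4676 0.1142 0.079 ]]
handle 33 [213.6667 204.9091] [[0.4721 0.0757 0.079 ]]
```

```bash
python3 - <<'E'
from h import *
np.set_printoptions(precision=2,suppress=True)
t=cv2.imread('pics/top0.png');s=cv2.imread('pics/side0.png')
H=hsv(t);m=(H[...,1]<30)&(H[...,2]>195);m[:140]=0;m[270:]=0;m[:,:170]=0;m[:,300:]=0
bl=max(blobs(t,m),key=lambda q:q[0]);ys,xs=np.nonzero(bl[2]);P=plane('top',np.c_[xs,ys],.042)[:,:2]*1000
print(bl[0],bl[1])
r=cv2.minAreaRect(P.astype(np.float32));print(r,cv2.boxPoints(r))
# the two bars: y-bar (along x) : points with low x ; fit centerlines
for th in (12.5,):
    pass
a=np.deg2rad(13.0)
for it in range(3):
    ex=np.array([np.cos(a),np.sin(a)]);ey=np.array([-ex[1],ex[0]]);u=P@ex;v=P@ey
    A=P[(u>u.max()-21)&(v<v.max()-30)];B=P[(v>v.max()-21)&(u<u.max()-30)]
    fa=cv2.fitLine(A.astype(np.float32),cv2.DIST_HUBER,0,.01,.01).ravel();fb=cv2.fitLine(B.astype(np.float32),cv2.DIST_HUBER,0,.01,.01).ravel()
    aa=np.arctan(-fa[0]/fa[1]);ab=np.arctan(fb[1]/fb[0]);a=(aa+ab)/2
    print(np.degrees([aa,ab]))
ex=np.array([np.cos(a),np.sin(a)]);ey=np.array([-ex[1],ex[0]])
un=fa[2:]@ex-10;vn=fb[2:]@ey-10
print('corner uv',un,vn,'world',un*ex+vn*ey,'jig home carrier',(un-75)*ex+(vn-60)*ey,'deg',np.degrees(a))
c=np.array([544.5,166.]);print('carrier short by',un-75-c@ex,vn-60-c@ey)
# side: pick corners of fence tops
S=[[180+520/6,145+32/6]]
print('outer corner side',plane('side',S,.042)*1000,'pred',(un+20)*ex+(vn+20)*ey)
E
```

```text
1074 [201.73 186.46]
((562.7393798828125, 180.69464111328125), (270.4610290527344, 259.8312072753906), 14.765684127807617) [[398.86 271.85]
 [465.09  20.6 ]
 [726.62  89.54]
 [660.39 340.79]]
[14.03 13.93]
[14.58 14.49]
[14.6  14.66]
corner uv 705.2516 142.69713 world [646.34 316.21] jig home carrier [588.93 239.21] deg 14.630694
carrier short by 61.47797465324402 59.61388252675533
outer corner side [[662.45 338.25  42.  ]] pred [660.64 340.61]
```

Emit:
servo_tool(
  deltas=[
    [[85,14,-50,0,0.4],[85,28,-100,0,0.8],[85,42,-150,0,1.2],[85,56,-200,0,1.6],[85,70,-253,0,2.06]],
  ],
)

```text
time: 0.72
tool_pos: [0.3287, 0.3143, 0.2125]
tool_rot: [-0.0, 0.104, 0.995, -0.0]
contact_force: [0.7, -0.5, 0.2]
gripper_width: 0.995
```

```bash
python3 - <<'E'
from h import *
c=np.array([544.6,166]);a=np.deg2rad(12.6);ex=np.array([np.cos(a),np.sin(a)]);ey=np.array([-ex[1],ex[0]])
W=np.array([c+48*ex+32*ey,c+48*ex-32*ey,c-48*ex]);print(W)
P=np.c_[W,[34]*3]/1000;F=np.c_[W,[24]*3]/1000
t=cv2.imread('pics/top0.png');s=cv2.imread('pics/side0.png')
for n,im,x0,y0,k in(('top',t,165,140,130),('side',s,180,145,130)):
    sub=cv2.resize(im[y0:y0+k,x0:x0+k],None,fx=4.6,fy=4.6,interpolation=cv2.INTER_CUBIC)
    for w in W:
        th=np.linspace(0,2*np.pi,40);cir=np.c_[w[0]+15*np.cos(th),w[1]+15*np.sin(th),0*th+34]/1000
        q=((proj(n,cir)-[x0,y0]+.5)*4.6).astype(int);cv2.polylines(sub,[q],True,(0,255,255),1)
    cv2.imwrite(f'pics/chk_{n}.png',sub)
E
```

```text
[[584.46342085 207.70021197]
 [598.4245883  145.2415392 ]
 [497.75599543 155.52912441]]
```

View pics/chk_top.png

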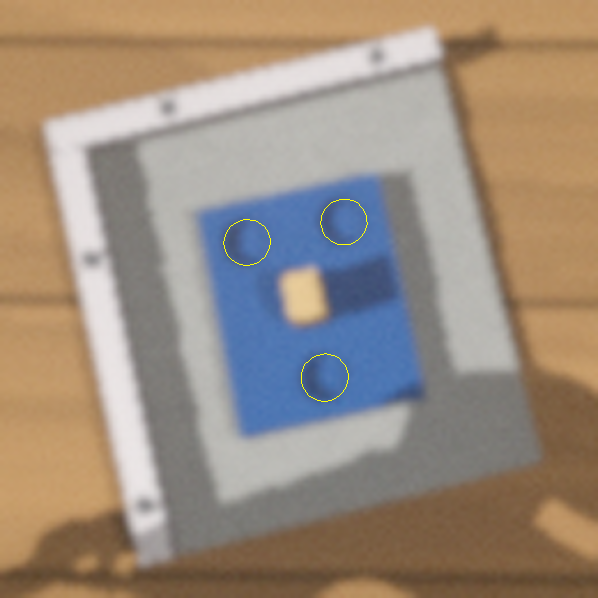

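View pics/chk_side.png

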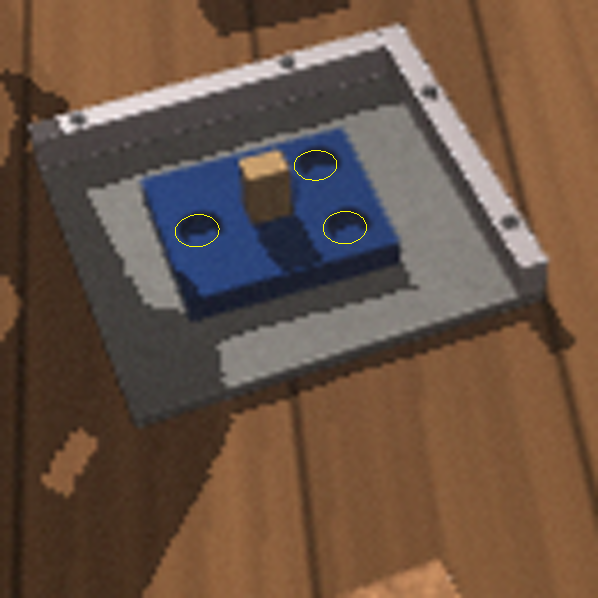

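The projected well mouths land on the pictured wells in both views. The carrier centre is (544.6, 166) mm at 12.6°. The jig yaw is 14.6°, and its home centre is about (589, 239).

Emit:
servo_tool(
  deltas=[
    [[60,14,-50,0,0.4],[60,28,-100,0,0.8],[60,42,-150,0,1.2],[60,56,-200,0,1.6],[60,70,-253,0,2.06]],
  ],
)

```text
time: 1.35
tool_pos: [0.3986, 0.0614, 0.2127]
tool_rot: [0.0, -0.003, 1.0, 0.0]
contact_force: [0.7, 0.2, 0.2]
gripper_width: 0.701
```

Emit:
servo_tool(
  deltas=[
    [[45,14,-50,-30,0.4],[45,28,-100,-60,0.8],[45,42,-150,-90,1.2],[45,56,-200,-110,1.6],[45,71,-253,-120,2.06]],
  ],
)

```text
time: 1.98
tool_pos: [0.4688, -0.1911, 0.0909]
tool_rot: [-0.001, -0.111, 0.994, 0.001]
contact_force: [-0.2, 0.9, -0.8]
gripper_width: 0.527
```

Emit:
servo_tool(
  deltas=[
    [[45,0,0,0,0],[45,0,0,0,0]],
  ],
)

```text
time: 2.22
tool_pos: [0.4693, -0.1897, 0.0925]
tool_rot: [-0.0, -0.11, 0.994, 0.001]
contact_force: [-0.2, 1.0, -0.6]
gripper_width: 0.529
```

Emit:
servo_tool(
  deltas=[
    [[45,0.7,0,-30,0],[45,0.7,0,-56,0],[45,0.7,0,-56,0],[20,0.7,0,-56,0],[18,0.7,0,-56,0]],
  ],
)

```text
time: 2.85
tool_pos: [0.4715, -0.1903, 0.0388]
tool_rot: [0.001, -0.11, 0.994, -0.001]
contact_force: [0.1, 0.4, 1.2]
gripper_width: 0.213
```

Emit:
servo_tool(
  deltas=[
    [[18,0,0,0,0],[18,0,0,0,0],[18,0,0,0,0]],
  ],
)

```text
time: 3.22
tool_pos: [0.4705, -0.1902, 0.0371]
tool_rot: [0.0, -0.11, 0.994, -0.0]
contact_force: [-0.0, 0.1, 0.5]
gripper_width: 0.209
```

```bash
cat > look.py <<'E'
import sys
from h import *
tag=sys.argv[1]
for a in sys.argv[2:]:
    n,x,y,w,h,k=a.split(',');x,y,w,h=map(int,(x,y,w,h));f=grab_frame(n)[:,:,::-1]
    cv2.imwrite(f'pics/{n}_{tag}.png',f);cv2.imwrite(f'pics/{n}_{tag}_c.png',cv2.resize(f[y:y+h,x:x+w],None,fx=float(k),fy=float(k),interpolation=cv2.INTER_CUBIC))
E
python3 look.py g1 side,170,220,150,110,5
```

```text
(no output)
```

View pics/side_g1_c.png

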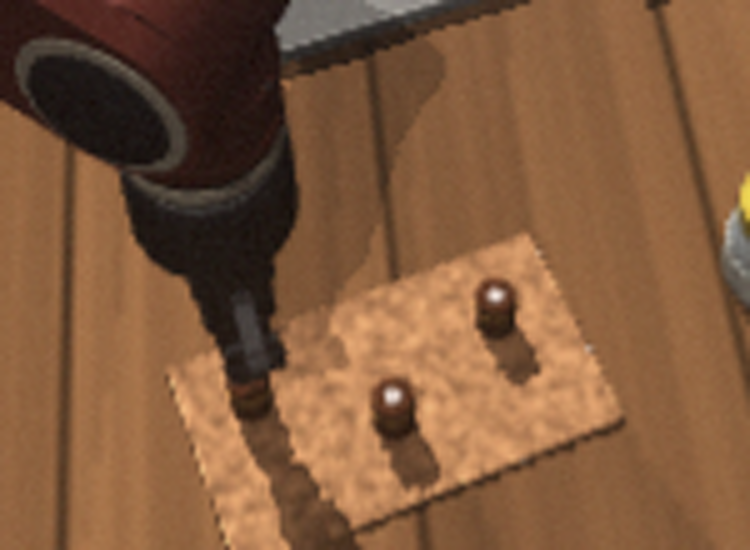

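The blank is between the fingers at about (220,299) in the full picture. The opening equals my command, so I'll close further to check the grip.

Emit:
servo_tool(
  deltas=[
    [[0,0,0,-0.5,0],[0,0,0,-0.5,0],[0,0,0,-0.5,0]],
  ],
)

```text
time: 3.65
tool_pos: [0.4704, -0.1901, 0.0364]
tool_rot: [-0.0, -0.11, 0.994, 0.0]
contact_force: [0.6, -1.0, -0.0]
gripper_width: -0.004
```

Emit:
servo_tool(
  deltas=[
    [[0,0,0,20,0],[0,0,0,50,0],[0,0,0,90,0],[0,0,0,90,0]],
  ],
)

```text
time: 4.15
tool_pos: [0.4729, -0.1915, 0.1307]
tool_rot: [0.003, -0.11, 0.994, -0.002]
contact_force: [-0.6, -0.1, -0.3]
gripper_width: -0.0
```

```bash
python3 look.py g2 side,170,190,150,120,5
```

```text
(no output)
```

View pics/side_g2_c.png

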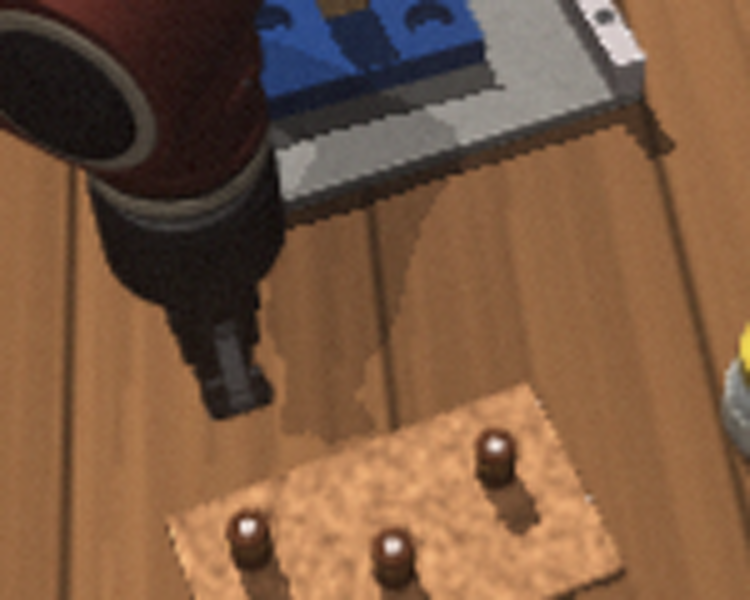

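The grasp missed: the blank is still standing at about (219.6,295) in the side view. I'll check where the fingertips really are against the reported TCP.

```bash
python3 look.py g3 top,300,150,100,110,5; python3 - <<'E'
from h import *
s=state();print(s['tool_pos'],s['gripper_width'])
p=s['tool_pos']
for n,x,y in(('side',170,190),('top',300,150)):
    q=proj(n,[p,p+[0,0,-.019],p+[0,0,.054]]);print(n,q,(q-[x,y])*5)
E
```

```text
[ 0.47044361 -0.19012495  0.12655973] -0.0015344956991686593
side [[214.96781192 275.79148963]
 [215.76647655 279.96199146]
 [212.55557562 263.211576  ]] [[224.83905959 428.95744816]
 [228.83238274 449.8099573 ]
 [212.77787812 366.05787999]]
top [[362.34047846 230.81115977]
 [360.43645133 231.10350501]
 [368.19504212 229.91299699]] [[311.70239231 404.05579887]
 [302.18225665 405.51752507]
 [340.97521061 399.56498494]]
```

View pics/top_g3_c.png

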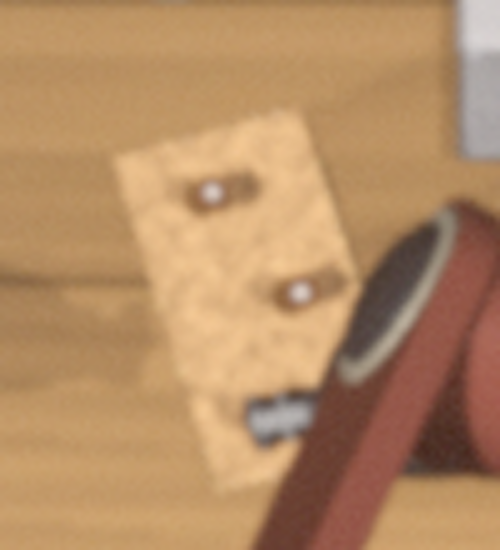

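```bash
python3 - <<'E'
from h import *
np.set_printoptions(precision=4,suppress=True)
print(tri([[356,233],[352,233],[361,232]],[[219,270],[219,272],[218,267]]))
f=cv2.imread('pics/side_g2.png')[225:285,190:240];cv2.imwrite('pics/z1.png',cv2.resize(np.clip(f*2.0,0,255).astype(np.uint8),None,fx=10,fy=10,interpolation=cv2.INTER_CUBIC))
f=cv2.imread('pics/top_g3.png')[215:250,335:400];cv2.imwrite('pics/z2.png',cv2.resize(np.clip(f*1.5,0,255).astype(np.uint8),None,fx=10,fy=10,interpolation=cv2.INTER_CUBIC))
E
```

```text
[[ 0.4725 -0.1736  0.1218  0.0157]
 [ 0.4721 -0.1676  0.1035  0.0137]
 [ 0.4732 -0.1805  0.1463  0.0135]]
```

View pics/z1.png

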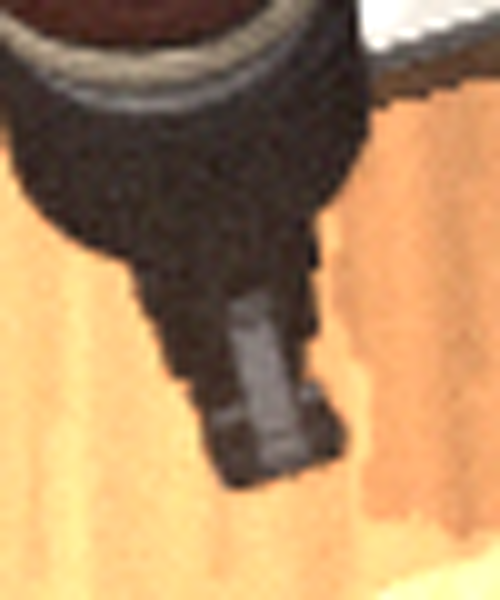

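View pics/z2.png

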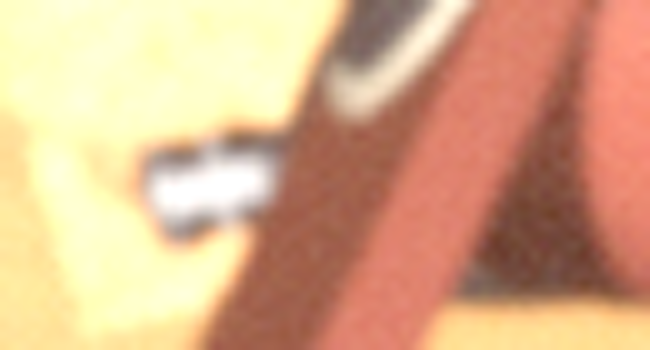

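```bash
python3 - <<'E'
from h import *
np.set_printoptions(precision=4,suppress=True)
print(tri([[352,235],[353,233.5],[354,232]],[[218,272.5]]*3))
# predicted px for true-tool with vertical shift hypothesis
for dz in(0,.01,.02,.03):
    p=np.array([.4704,-.1901,.1266+dz-.019]);print(dz,proj('side',p),proj('top',p))
s=state();print(s['joint_pos'])
E
```

```text
[[ 0.4681 -0.1677  0.1017  0.0164]
 [ 0.4702 -0.1698  0.1054  0.0127]
 [ 0.4723 -0.1719  0.1091  0.009 ]]
0 [[215.7461 279.9462]] [[360.4317 231.1191]]
0.01 [[215.3287 277.7668]] [[361.4244 230.9668]]
0.02 [[214.9044 275.5523]] [[362.438  230.8113]]
0.03 [[214.4731 273.302 ]] [[363.4734 230.6526]]
[-0.5308 -0.1633  1.9679 -0.      1.3366 -2.3219]
```

View pics/top_g3.png

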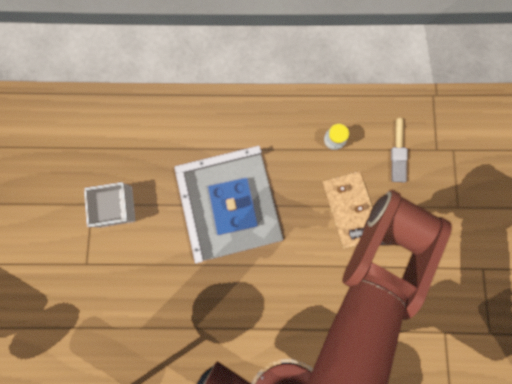

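View pics/side_g2.png

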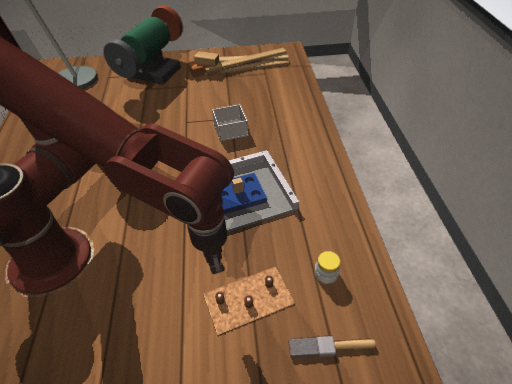

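Emit:
servo_tool(
  deltas=[
    [[0,15,60,-20,0],[0,30,120,-60,0],[0,30,120,-90,0],[0,30,120,-96,0],[0,30,120,-100,0]],
  ],
)

```text
time: 4.88
tool_pos: [0.5001, -0.0705, 0.0261]
tool_rot: [-0.0, -0.11, 0.994, 0.0]
contact_force: [-1.1, -0.5, 0.4]
gripper_width: -0.006
```

Emit:
servo_tool(
  deltas=[
    [[0,0,0,-1,0],[0,0,0,-2,0],[0,0,0,-3,0],[0,0,0,-3,0]],
  ],
)

```text
time: 5.38
tool_pos: [0.5006, -0.0703, 0.0238]
tool_rot: [0.0, -0.11, 0.994, -0.0]
contact_force: [-0.2, 0.3, 0.3]
gripper_width: 0.002
```

```bash
python3 look.py t1 side,190,200,90,90,7 top,280,160,90,90,6;python3 - <<'E'
from h import *
p=state()['tool_pos'];print(p)
for n,x,y,k in(('side',190,200,7),('top',280,160,6)):
    q=proj(n,[p,p+[0,0,-.019]]);print(n,q,(q-[x,y])*k)
E
```

```text
[ 0.50050557 -0.07014474  0.02368171]
side [[227.91278607 256.30352532]
 [228.42749516 260.10540162]] [[265.38950251 394.12467726]
 [268.99246615 420.73781132]]
top [[311.63683226 221.56549453]
 [310.82420422 221.991635  ]] [[189.82099357 369.39296716]
 [184.94522529 371.94981003]]
```

View pics/side_t1_c.png

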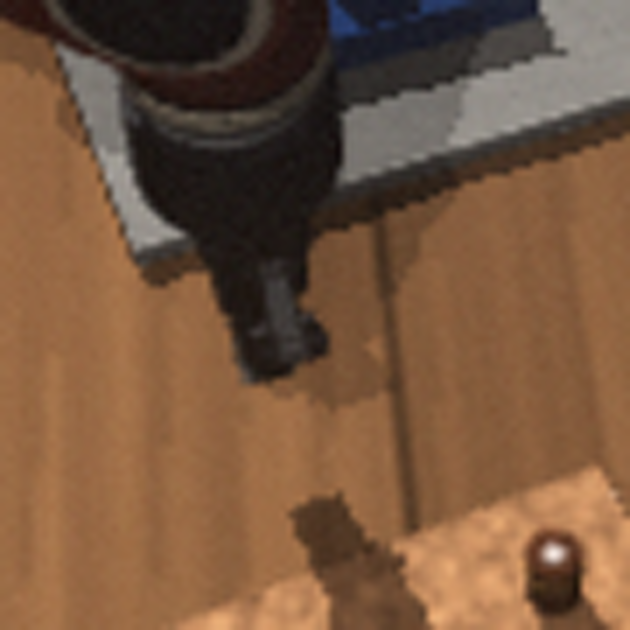

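View pics/top_t1_c.png

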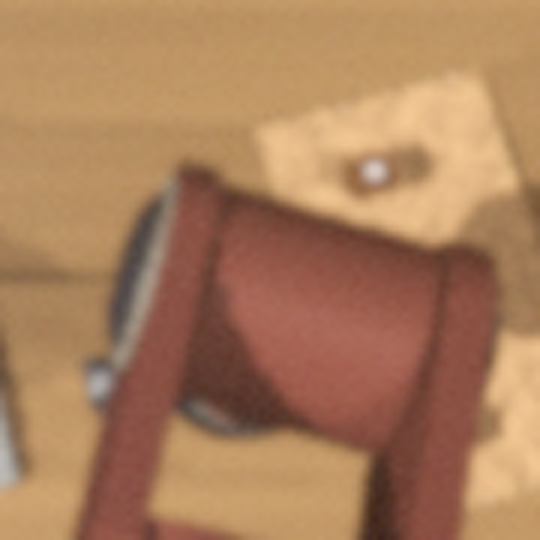

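```bash
python3 - <<'E'
from h import *
np.set_printoptions(precision=4,suppress=True)
for b,sh in(((518,133),(555,232)),((171,247),(212,352)),((374,274),(416,375))):
    B=plane('side',[[195+b[0]/7,260+b[1]/7]],.032)[0];S=plane('side',[[195+sh[0]/7,260+sh[1]/7]],.004)[0];print('L',(B-S)/(B-S)[2])
    L=(B-S)/(B-S)[2]
S=plane('side',[[235.4,271.4]],0)[0];print('shadow tip',S)
# point on side ray through tip and light ray
o,d=rays('side',[[230,253.6]])
t=np.linalg.lstsq(np.c_[d[0],-L],S-o,rcond=None)[0];print('tip by shadow',o+d[0]*t[0],S+L*t[1])
print('tri',tri([[296.7,224.7]],[[230,253.6]]))
print('side ray at z',[ (z,plane('side',[[230,253.6]],z)[0]) for z in(0,.02,.04,.06)])
print('top ray at z',[ (z,plane('top',[[296.7,224.7]],z)[0]) for z in(0,.02,.04,.06)])
E
```

```text
L [-0.3704  0.9618  1.    ]
L [-0.3934  1.0102  1.    ]
L [-0.4132  0.9447  1.    ]
shadow tip [ 0.5172 -0.1061 -0.    ]
tip by shadow [ 0.5072 -0.0709  0.0367] [ 0.5023 -0.0722  0.0359]
tri [[ 0.4996 -0.0296 -0.0248  0.0119]]
side ray at z [(0, array([ 0.5062, -0.0457,  0.    ])), (0.02, array([ 0.5067, -0.0594,  0.02  ])), (0.04, array([ 0.5073, -0.0731,  0.04  ])), (0.06, array([ 0.5078, -0.0868,  0.06  ]))]
top ray at z [(0, array([ 0.4922, -0.0281,  0.    ])), (0.02, array([ 0.4911, -0.0263,  0.02  ])), (0.04, array([ 0.4899, -0.0246,  0.04  ])), (0.06, array([ 0.4887, -0.0228,  0.06  ]))]
```

Emit:
servo_tool(
  deltas=[
    [[0,0,0,-2,0],[0,0,0,-4,0],[0,0,0,-5,0],[0,0,0,-6,0]],
  ],
)

```text
time: 5.98
tool_pos: [0.5004, -0.0701, 0.0174]
tool_rot: [-0.0, -0.11, 0.994, 0.0]
contact_force: [-0.5, 0.0, 0.8]
gripper_width: -0.003
```

Emit:
servo_tool(
  deltas=[
    [[0,0,0,-2,0],[0,0,0,-4,0],[0,0,0,-5,0],[0,0,0,-6,0]],
  ],
)

```text
time: 6.48
tool_pos: [0.5004, -0.0701, 0.0114]
tool_rot: [-0.0, -0.11, 0.994, -0.0]
contact_force: [0.5, 0.1, 0.6]
gripper_width: 0.002
```

```bash
python3 look.py t2 side,190,200,90,90,7
```

```text
(no output)
```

View pics/side_t2_c.png

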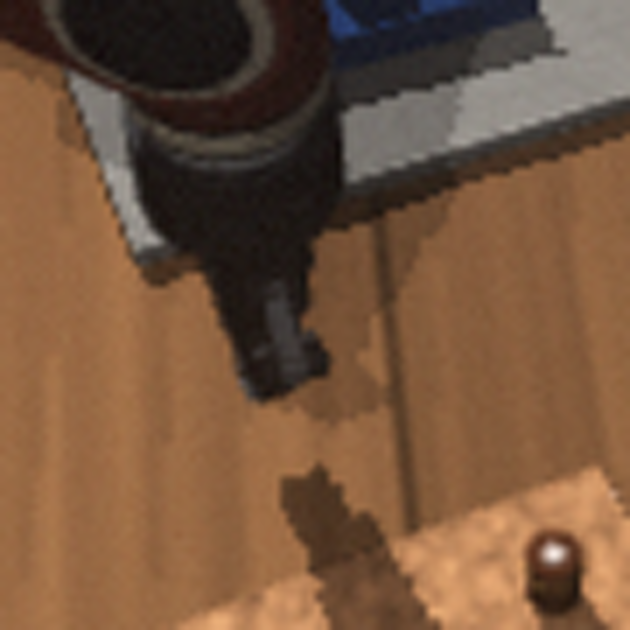

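Contact has not happened below the documented tip height, and the detached shadow says the real tips are about 24 mm above the bench here. I'll descend to touch and calibrate the true tip offset.

Emit:
servo_tool(
  deltas=[
    [[0,0,0,-4,0],[0,0,0,-8,0],[0,0,0,-12,0],[0,0,0,-15,0]],
  ],
)

```text
time: 7.02
tool_pos: [0.5002, -0.07, -0.0039]
tool_rot: [-0.0, -0.11, 0.994, 0.0]
contact_force: [0.0, -0.6, 0.0]
gripper_width: -0.002
```

Emit:
servo_tool(
  deltas=[
    [[0,0,0,-1,0],[0,0,0,-2,0],[0,0,0,-3,0],[0,0,0,-3,0]],
  ],
)

```text
time: 7.52
tool_pos: [0.5004, -0.0701, -0.0065]
tool_rot: [-0.0, -0.11, 0.994, 0.0]
contact_force: [-0.1, -0.0, 0.4]
gripper_width: -0.002
```

```bash
python3 look.py t3 side,190,200,90,90,7
```

```text
(no output)
```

View pics/side_t3_c.png

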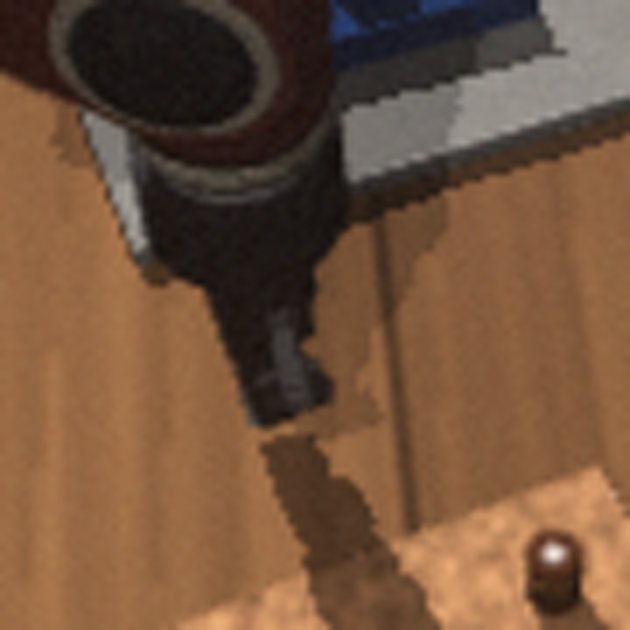

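Emit:
servo_tool(
  deltas=[
    [[0,0,0,-2,0],[0,0,0,-4,0],[0,0,0,-5,0],[0,0,0,-5,0]],
  ],
)

```text
time: 8.07
tool_pos: [0.5003, -0.0701, -0.0117]
tool_rot: [-0.0, -0.11, 0.994, 0.0]
contact_force: [-0.0, -0.7, 0.3]
gripper_width: 0.001
```

Emit:
servo_tool(
  deltas=[
    [[0,0,0,-1,0],[0,0,0,-2,0],[0,0,0,-2,0]],
  ],
)

```text
time: 8.45
tool_pos: [0.5003, -0.0701, -0.0136]
tool_rot: [-0.0, -0.11, 0.994, 0.0]
contact_force: [-0.3, -0.5, 0.3]
gripper_width: 0.0
```

Emit:
servo_tool(
  deltas=[
    [[0,0,0,-1,0],[0,0,0,-1.5,0],[0,0,0,-1.5,0]],
  ],
)

```text
time: 8.82
tool_pos: [0.5004, -0.0701, -0.0151]
tool_rot: [-0.0, -0.11, 0.994, 0.0]
contact_force: [-0.8, -0.6, -0.1]
gripper_width: 0.005
```

```bash
python3 look.py t4 side,200,220,80,80,7.5
```

```text
(no output)
```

View pics/side_t4_c.png

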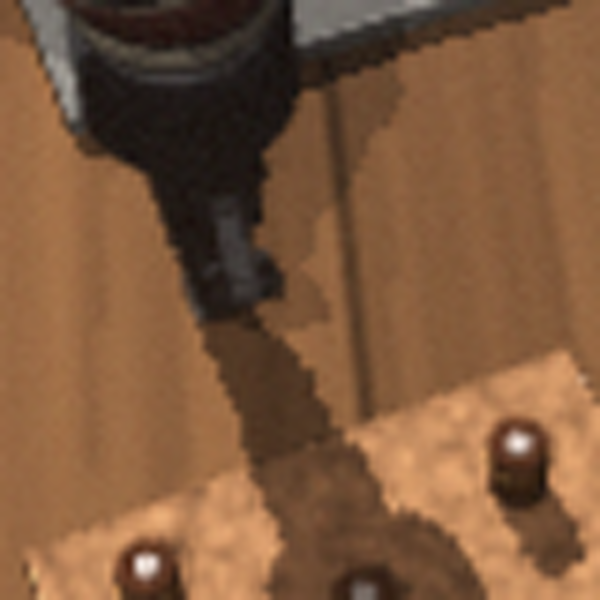

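Emit:
servo_tool(
  deltas=[
    [[0,0,0,-1,0],[0,0,0,-1.5,0],[0,0,0,-1.5,0]],
  ],
)

```text
time: 9.25
tool_pos: [0.5004, -0.0701, -0.0166]
tool_rot: [-0.0, -0.11, 0.994, 0.0]
contact_force: [-0.4, 0.1, 0.3]
gripper_width: -0.001
```

```bash
python3 - <<'E'
from h import *
print(plane('side',np.array([[235,312],[205,318],[283,290],[244,304]])/7.5+[200,220],0))
E
```

```text
[[ 5.08158685e-01 -7.30366766e-02 -1.11022302e-16]
 [ 4.96821823e-01 -7.42288848e-02  1.11022302e-16]
 [ 5.26803296e-01 -6.56335704e-02  0.00000000e+00]
 [ 5.11756736e-01 -6.99485904e-02  0.00000000e+00]]
```

Emit:
servo_tool(
  deltas=[
    [[0,0,0,-1,0],[0,0,0,-1.5,0],[0,0,0,-1.5,0]],
  ],
)

```text
time: 9.62
tool_pos: [0.5004, -0.0701, -0.0181]
tool_rot: [-0.0, -0.11, 0.994, 0.0]
contact_force: [-0.7, -1.0, -0.0]
gripper_width: -0.002
```

Emit:
servo_tool(
  deltas=[
    [[0,0,0,-1,0],[0,0,0,-1.5,0],[0,0,0,-1.5,0]],
  ],
)

```text
time: 10.0
tool_pos: [0.5005, -0.0701, -0.0183]
tool_rot: [-0.001, -0.11, 0.994, 0.0]
contact_force: [-5.0, 1.7, 9.4]
gripper_width: 0.002
```

```bash
python3 look.py t5 side,200,220,80,80,7.5
```

```text
(no output)
```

View pics/side_t5_c.png

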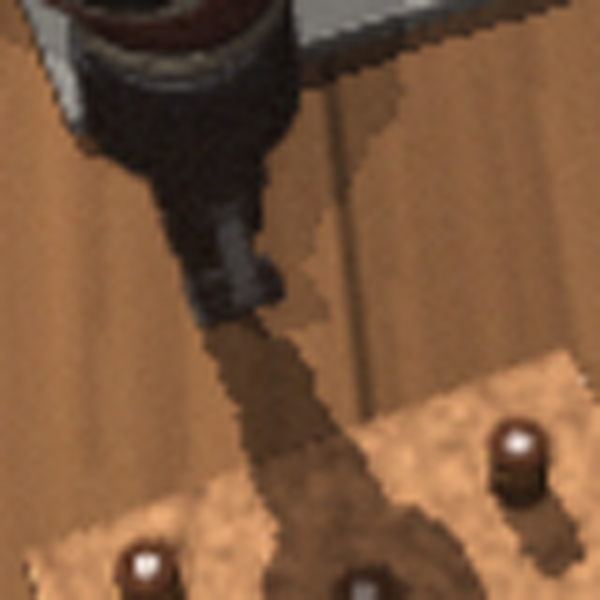

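Contact came at reported z = −18.2 mm, so the shut tips really sit at reported z + 18 mm, which is about 37 mm above what the text implies. Now I'll check the lateral offset with the fingers open.

Emit:
servo_tool(
  deltas=[
    [[50,0,0,10,0],[50,0,0,30,0],[50,0,0,40,0],[50,0,0,40,0],[50,0,0,40,0]],
  ],
)

```text
time: 10.68
tool_pos: [0.4999, -0.0699, 0.0199]
tool_rot: [-0.0, -0.11, 0.994, 0.0]
contact_force: [0.7, -0.7, 0.3]
gripper_width: 0.588
```

Emit:
servo_tool(
  deltas=[
    [[50,0,0,-10,0],[50,0,0,-20,0],[50,0,0,-30,0],[50,0,0,-30,0]],
  ],
)

```text
time: 11.18
tool_pos: [0.4991, -0.0697, -0.0112]
tool_rot: [-0.001, -0.11, 0.994, 0.001]
contact_force: [1.0, 0.5, 0.4]
gripper_width: 0.582
```

```bash
python3 look.py t6 side,190,200,90,90,6.5 top,270,180,60,60,10; python3 -c "
from h import *
p=state()['tool_pos'];print(p,state()['gripper_width'])
p=p+[0,0,.018];print((proj('side',p)-[190,200])*6.5,(proj('top',p)-[270,180])*10)"
```

```text
[ 0.50030377 -0.07007258 -0.00978417] 0.5840874541209721
[[248.68503174 386.04650665]] [[409.49987015 419.8075015 ]]
```

View pics/side_t6_c.png

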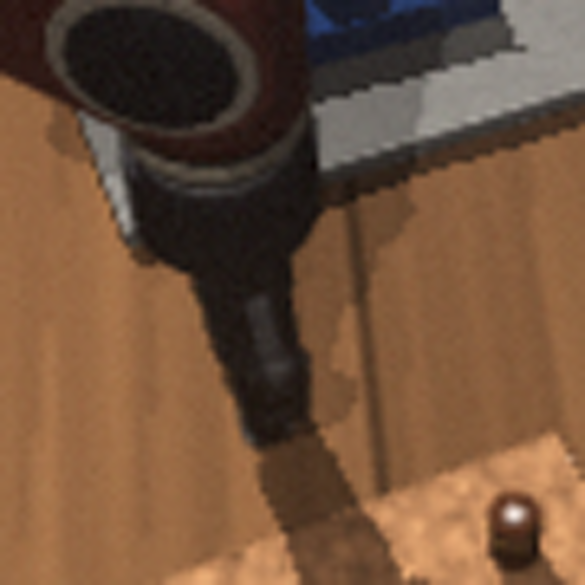

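View pics/top_t6_c.png

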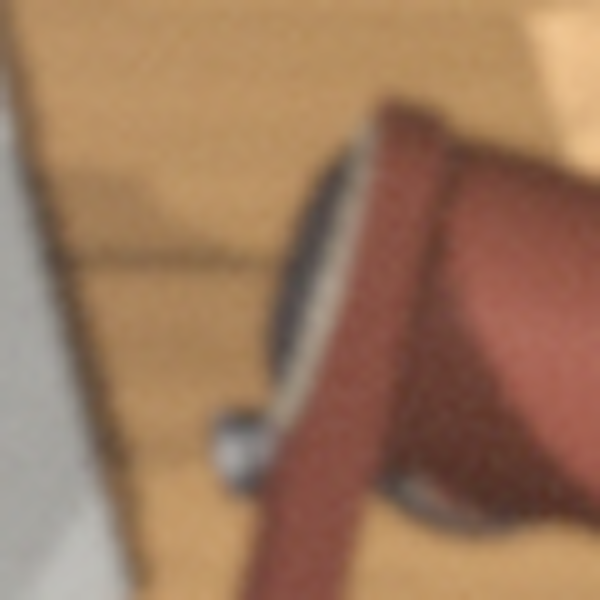

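Emit:
servo_tool(
  deltas=[
    [[30,0,0,10,-1.7],[30,0,0,10,-3.4],[30,0,0,10,-5.1],[30,0,0,10,-6.8],[30,0,0,10,-8.5]],
  ],
)

```text
time: 11.9
tool_pos: [0.501, -0.0703, 0.0012]
tool_rot: [0.001, 0.331, 0.943, 0.0]
contact_force: [0.3, -0.8, 0.6]
gripper_width: 0.349
```

Emit:
servo_tool(
  deltas=[
    [[30,0,0,0,-1.7],[30,0,0,0,-3.4],[30,0,0,0,-4.4],[30,0,0,0,-4.4],[30,0,0,0,-4.4]],
  ],
)

```text
time: 12.52
tool_pos: [0.5007, -0.0702, 0.0008]
tool_rot: [0.0, 0.535, 0.845, 0.0]
contact_force: [0.8, 0.8, -0.5]
gripper_width: 0.349
```

```bash
python3 look.py t7 side,190,200,90,90,6.5 top,270,180,60,60,10; python3 -c "
from h import *
s=state();p=s['tool_pos'];print(p,s['gripper_width'],s['tool_rot'],s['joint_pos'])
p=p+[0,0,.018];print((proj('side',p)-[190,200])*6.5,(proj('top',p)-[270,180])*10)"
```

```text
[ 0.50054863 -0.0701041   0.00065841] 0.348025594230522 [1.44860453e-04 5.35242471e-01 8.44698452e-01 3.91113559e-05] [-2.86483833e-01  6.20822742e-03  2.04339868e+00 -4.93892713e-06
  1.09168568e+00 -7.27688327e-01]
[[247.42090656 372.47816976]] [[414.05237029 416.64960161]]
```

View pics/side_t7_c.png

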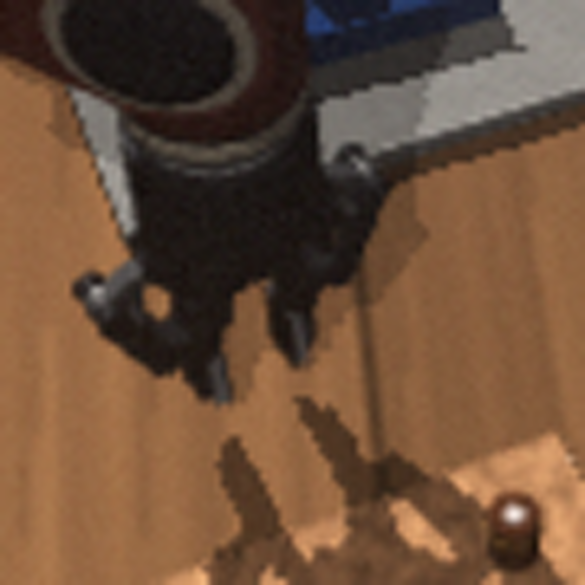

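View pics/top_t7_c.png

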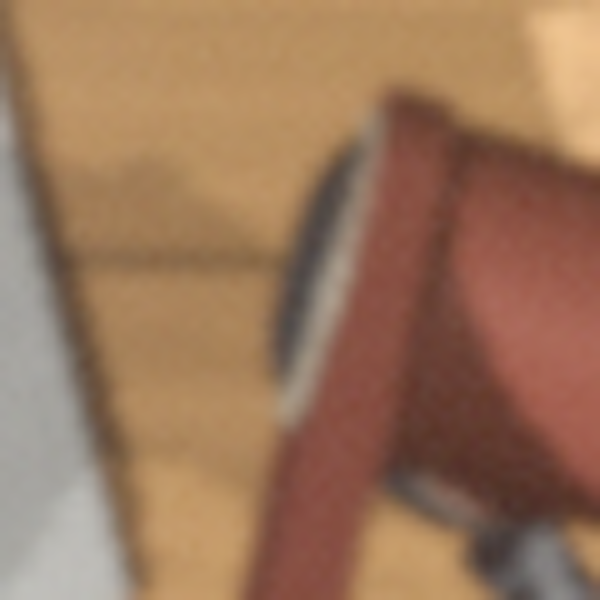

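```bash
python3 - <<'E'
from h import *
f=cv2.imread('pics/side_t7.png')[240:275,205:250].astype(float)
f=255*(np.clip(f/140,0,1)**.5);cv2.imwrite('pics/z3.png',cv2.resize(f.astype(np.uint8),None,fx=16,fy=16,interpolation=cv2.INTER_CUBIC))
E
```

```text
(no output)
```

View pics/z3.png

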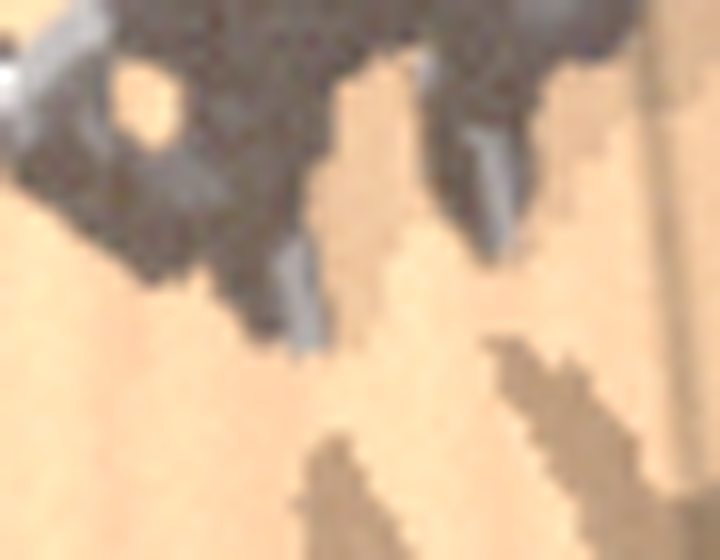

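```bash
python3 - <<'E'
from h import *
np.set_printoptions(precision=4,suppress=True)
L=np.array([-.39,.975,1])
for z in(.018,.022,.026):
    P=plane('side',[[225.1,261.75],[235.5,256.4]],z);d=P[1]-P[0];m=P.mean(0)
    print(z,P[:,:2].ravel(),'dist',np.linalg.norm(d),'ang',np.degrees(np.arctan2(d[1],d[0])),'mid',m,'centre',m[:2]+.011*np.array([-.428,.904]))
S=plane('side',np.array([[335,435],[490,340],[300,500],[545,345]])/16+[205,240],0);print('shadows',S)
E
```

```text
0.018 [ 0.4915 -0.0831  0.5213 -0.0693] dist 0.03281869777424592 ang 24.80928821862144 mid [ 0.5064 -0.0762  0.018 ] centre [ 0.5017 -0.0663]
0.022 [ 0.4917 -0.0857  0.5213 -0.072 ] dist 0.03267260123437648 ang 24.809288218621493 mid [ 0.5065 -0.0789  0.022 ] centre [ 0.5018 -0.0689]
0.026 [ 0.4919 -0.0884  0.5214 -0.0747] dist 0.03252650469450714 ang 24.809288218621464 mid [ 0.5066 -0.0815  0.026 ] centre [ 0.5019 -0.0716]
shadows [[ 0.492  -0.0893  0.    ]
 [ 0.5202 -0.0734  0.    ]
 [ 0.4853 -0.1015  0.    ]
 [ 0.5298 -0.0757 -0.    ]]
```

The angle and centre of the tip pair, 24.8° and (501.8, −69), match the reported pose. Only z is offset, with tips at reported z + 18 mm when shut and about + 21 mm at 22 mm open. Back to the near blank.

Emit:
servo_tool(
  deltas=[
    [[50,0,0,40,1.7],[50,-6,-30,60,3.4],[50,-12,-60,60,5.1],[50,-24,-90,60,6.8],[50,-30,-120,60,8.5]],
  ],
)

```text
time: 13.25
tool_pos: [0.4699, -0.1909, 0.0606]
tool_rot: [0.0, 0.117, 0.993, -0.0]
contact_force: [-0.4, 0.3, 0.6]
gripper_width: 0.578
```

Emit:
servo_tool(
  deltas=[
    [[50,0,0,0,1.7],[50,0,0,-10,3.4],[50,0,0,-20,4.4],[50,0,0,-30,4.4],[50,0,0,-30,4.4]],
  ],
)

```text
time: 13.88
tool_pos: [0.4697, -0.1896, 0.0294]
tool_rot: [-0.001, -0.109, 0.994, 0.001]
contact_force: [0.3, -0.5, -0.0]
gripper_width: 0.586
```

```bash
python3 look.py b1 side,190,240,90,80,7; python3 -c "
from h import *
s=state();print(s['tool_pos'],s['gripper_width'],s['tool_rot'])"
```

```text
[ 0.47016858 -0.18987859  0.0301197 ] 0.5915074297055893 [-3.42399443e-04 -1.09533649e-01  9.93982996e-01  2.57391113e-04]
```

View pics/side_b1_c.png

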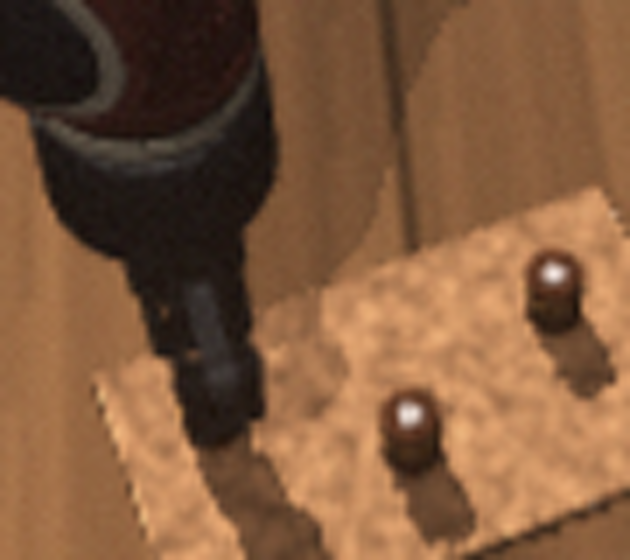

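Emit:
servo_tool(
  deltas=[
    [[50,0,0,-15,0],[50,0,0,-28,0],[50,0,0,-34,0],[50,0,0,-34,0],[10,0,0,-34,0]],
  ],
)

```text
time: 14.55
tool_pos: [0.4707, -0.1902, -0.0032]
tool_rot: [0.0, -0.11, 0.994, -0.0]
contact_force: [-0.3, 0.1, 0.0]
gripper_width: 0.389
```

Emit:
servo_tool(
  deltas=[
    [[10,0,0,0,0],[10,0,0,0,0],[10,0,0,0,0],[10,0,0,0,0]],
  ],
)

```text
time: 15.05
tool_pos: [0.4711, -0.1904, -0.0027]
tool_rot: [0.001, -0.11, 0.994, -0.0]
contact_force: [-0.8, 0.3, 4.9]
gripper_width: 0.229
```

Gripped, with the fingers stalled at 0.229. Lifting and carrying it to well0.

Emit:
servo_tool(
  deltas=[
    [[10,0,0,30,0],[10,0,0,90,0],[10,0,10,90,0],[10,15,50,90,0],[10,30,100,90,0]],
  ],
)

```text
time: 15.68
tool_pos: [0.4998, -0.0892, 0.0853]
tool_rot: [-0.001, -0.109, 0.994, 0.0]
contact_force: [0.6, -0.4, 0.7]
gripper_width: 0.229
```

Emit:
servo_tool(
  deltas=[
    [[10,17,60,0,0],[10,34,120,0,0],[10,50,180,0,0],[10,67,240,0,0],[10,76,270,0,0]],
  ],
)

```text
time: 16.3
tool_pos: [0.5754, 0.1829, 0.0847]
tool_rot: [-0.001, -0.111, 0.994, 0.0]
contact_force: [0.5, -1.0, 0.4]
gripper_width: 0.223
```

Emit:
servo_tool(
  deltas=[
    [[10,8,28,0,0],[10,8,28,0,0],[10,8,28,0,0]],
  ],
)

```text
time: 16.68
tool_pos: [0.5834, 0.2073, 0.0852]
tool_rot: [-0.001, -0.11, 0.994, -0.0]
contact_force: [0.1, 0.5, -1.2]
gripper_width: 0.225
```

```bash
python3 look.py c1 side,180,110,140,120,5 top,165,140,130,130,4.6; python3 -c "
from h import *
s=state();print(s['tool_pos'],s['gripper_width'],s['tool_rot'])"
```

```text
[0.58381266 0.20690457 0.08580236] 0.226663343152961 [-6.33269221e-04 -1.09464517e-01  9.93990481e-01 -2.03793906e-04]
```

View pics/side_c1_c.png

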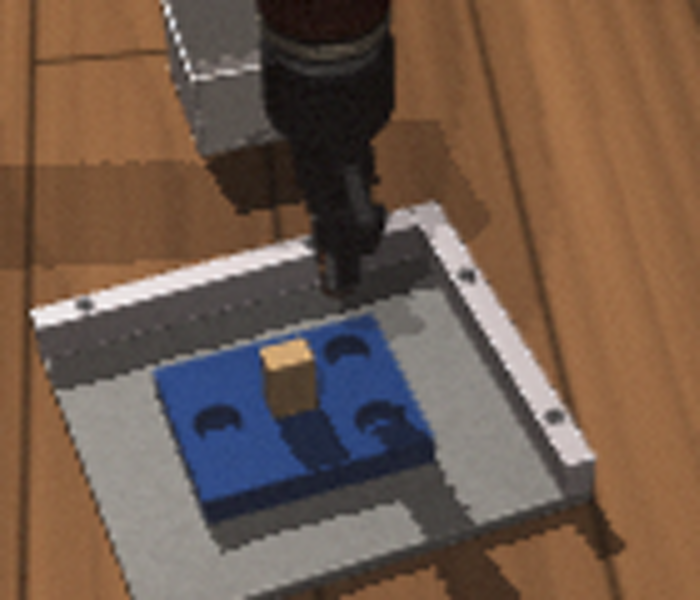

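View pics/top_c1_c.png

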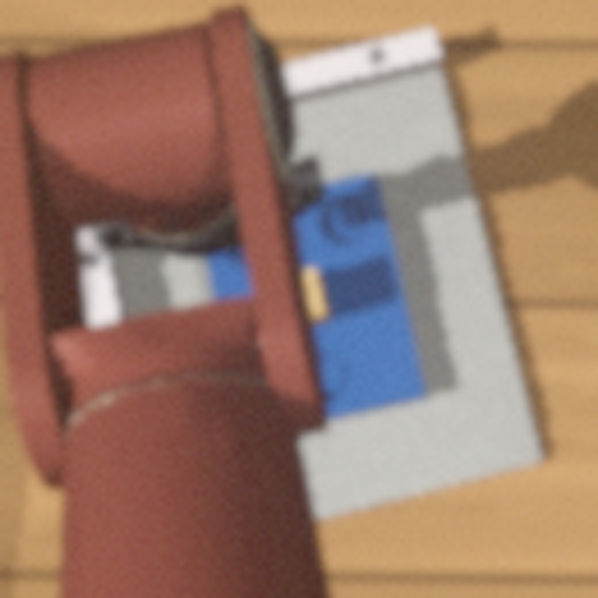

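```bash
python3 - <<'E'
from h import *
np.set_printoptions(precision=4,suppress=True)
P=np.array([.5838,.2069,.092]);print((proj('side',P)-[180,110])*5, (proj('side',P+[0,0,.028])-[180,110])*5)
a=2*np.arcsin(.11);
th=np.linspace(0,2*np.pi,40);C=P+.011*np.c_[np.cos(th),np.sin(th),0*th]
f=cv2.imread('pics/side_c1.png')[150:210,225:285].astype(float);f=(255*np.clip(f/150,0,1)**.6).astype(np.uint8)
f=cv2.resize(f,None,fx=9,fy=9,interpolation=cv2.INTER_CUBIC)
cv2.polylines(f,[((proj('side',C)-[225,150]+.5)*9).astype(int)],True,(0,255,255),1)
W=np.array([.5845,.2077,.034]);C=W+.015*np.c_[np.cos(th),np.sin(th),0*th]
cv2.polylines(f,[((proj('side',C)-[225,150]+.5)*9).astype(int)],True,(0,255,0),1)
cv2.imwrite('pics/z4.png',f)
E
```

```text
[[336.2685 287.8397]] [[334.4785 254.668 ]]
```

View pics/z4.png

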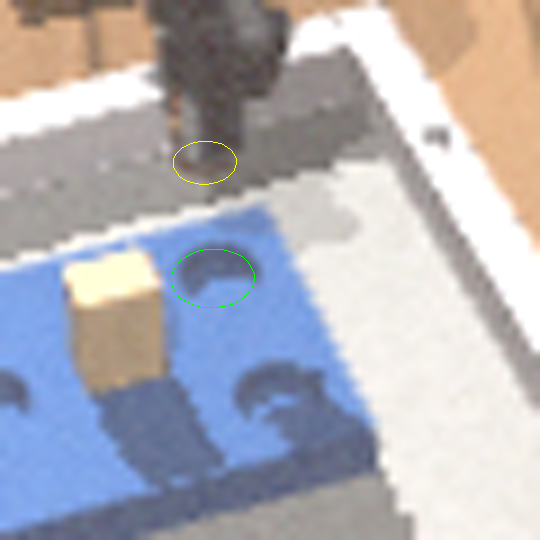

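The blank is held upright and lines up over well0 within about 1 px. Lowering.

Emit:
servo_tool(
  deltas=[
    [[10,0.7,0.5,-20,0],[10,0.7,0.5,-45,0],[10,0.7,0.5,-57,0],[10,0.7,0.5,-64,0],[10,0.7,0.5,-66,0]],
  ],
)

```text
time: 17.4
tool_pos: [0.5851, 0.2083, 0.0202]
tool_rot: [-0.0, -0.11, 0.994, -0.0]
contact_force: [-0.0, 0.5, -1.1]
gripper_width: 0.23
```

Emit:
servo_tool(
  deltas=[
    [[10,0,0,-1,0],[10,0,0,-1.5,0],[10,0,0,-1.5,0]],
  ],
)

```text
time: 17.77
tool_pos: [0.5854, 0.2085, 0.0195]
tool_rot: [0.0, -0.11, 0.994, 0.0]
contact_force: [0.4, 0.4, 0.5]
gripper_width: 0.227
```

Emit:
servo_tool(
  deltas=[
    [[10,-0.5,-0.5,-1,0],[10,-0.5,-0.5,-2,0],[10,-0.5,-0.5,-2,0]],
  ],
)

```text
time: 18.15
tool_pos: [0.5847, 0.2079, 0.0173]
tool_rot: [0.0, -0.11, 0.994, -0.0]
contact_force: [-1.3, -0.6, 2.9]
gripper_width: 0.232
```

```bash
python3 look.py c2 side,215,140,80,70,9; python3 -c "
from h import *
s=state();print(s['tool_pos'],s['contact_force'])"
```

```text
[0.58471425 0.20791537 0.01730303] [-1.73365395  0.13885567  2.07956387]
```

View pics/side_c2_c.png

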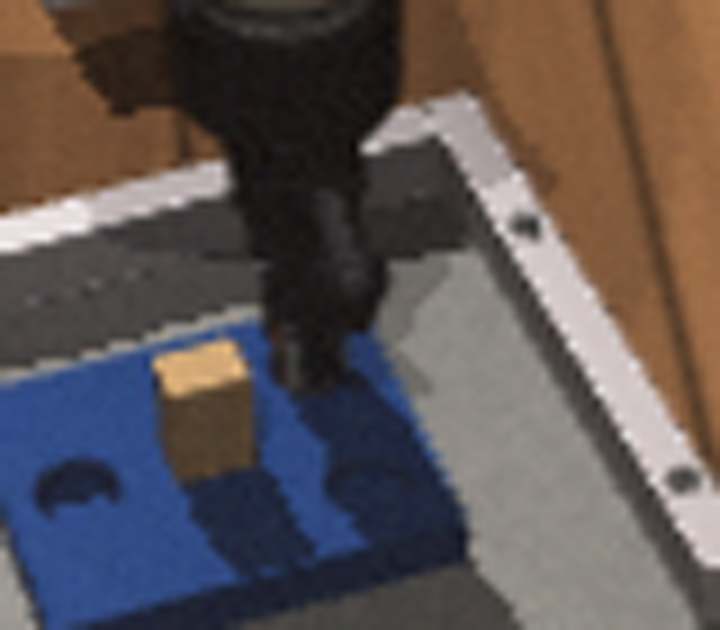

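Emit:
servo_tool(
  deltas=[
    [[40,0,0,0,0],[40,0,0,0,0],[40,0,0,10,0],[45,0,0,40,0],[50,0,-20,75,0]],
  ],
)

```text
time: 18.82
tool_pos: [0.5842, 0.1885, 0.0928]
tool_rot: [-0.0, -0.111, 0.994, 0.0]
contact_force: [-0.5, -0.2, -0.1]
gripper_width: 0.585
```

Emit:
servo_tool(
  deltas=[
    [[50,-8,-60,0,0],[50,-17,-120,0,0],[50,-26,-180,0,0],[50,-35,-240,0,0],[50,-42,-300,0,0]],
  ],
)

```text
time: 19.45
tool_pos: [0.5424, -0.114, 0.0931]
tool_rot: [0.001, -0.11, 0.994, -0.0]
contact_force: [0.4, -0.5, -0.1]
gripper_width: 0.586
```

```bash
python3 look.py c3 side,195,155,90,70,8 top,165,140,130,130,4.6; python3 -c "
from h import *
s=state();print(s['tool_pos'],s['contact_force'])
im=cv2.imread('pics/side_c3.png');d=dots('side',im,(205,150,80,70));print(d);print(plane('side',d[:,:2],.052))
im=cv2.imread('pics/top_c3.png');d=dots('top',im,(205,175,55,65));print(d);print(plane('top',d[:,:2],.052)) 
"
```

```text
[ 0.54239418 -0.11719206  0.09324081] [0.12554241 0.6478199  0.70815727]
[[268.5        200.           2.        ]
 [272.         203.75102041   4.        ]
 [263.60446571 216.22488038  10.        ]
 [270.5        215.           2.        ]
 [258.5        218.5          2.        ]]
[[0.63655279 0.09785519 0.052     ]
 [0.6449658  0.08141247 0.052     ]
 [0.61383989 0.03643811 0.052     ]
 [0.63446929 0.03842399 0.052     ]
 [0.59803414 0.02985919 0.052     ]]
[[248.         183.039801     3.        ]
 [216.63668689 191.71386739  50.        ]
 [250.         192.05555556   3.        ]
 [255.         213.58781362   4.        ]]
[[0.60973395 0.11848806 0.052     ]
 [0.58324509 0.20992436 0.052     ]
 [0.58299943 0.11221539 0.052     ]
 [0.52007061 0.0967954  0.052     ]]
```

View pics/side_c3_c.png

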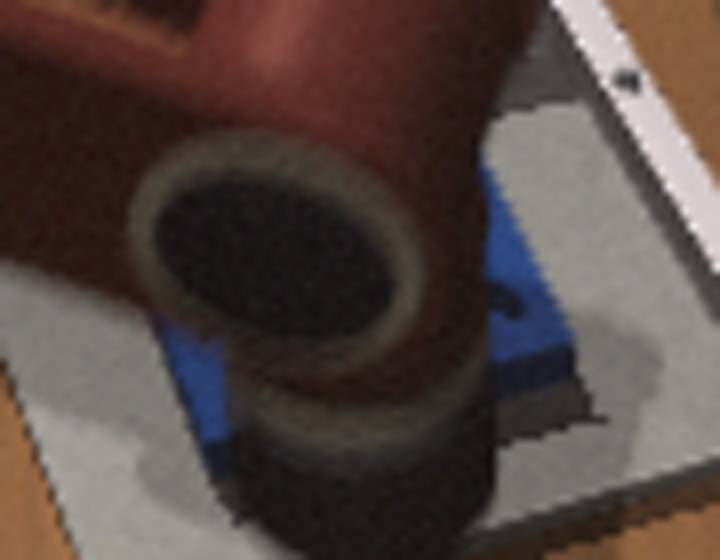

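View pics/top_c3_c.png

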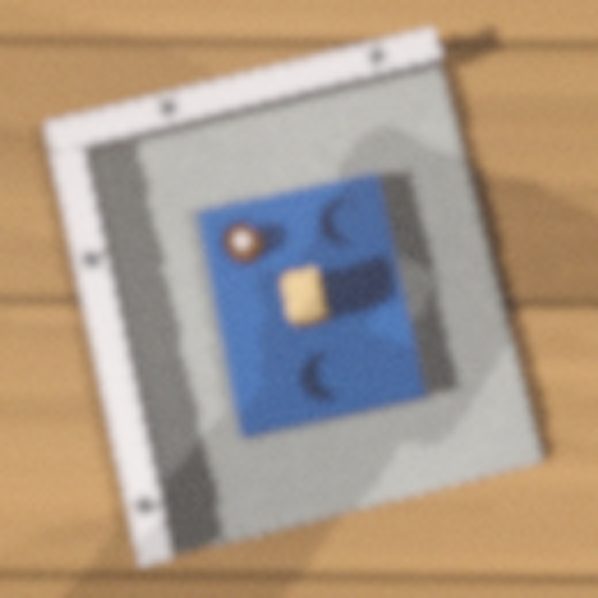

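The first blank is standing in well0, with its dot at about (216.6,191.7) in the top view, and the carrier hasn't moved. Next is the blank at (542,−209).

Emit:
servo_tool(
  deltas=[
    [[50,0,-50,0,0],[50,0,-95,-20,0],[50,0,-95,-50,0],[50,0,-95,-55,0],[50,0,-95,-55,0]],
  ],
)

```text
time: 20.18
tool_pos: [0.5429, -0.2063, 0.0374]
tool_rot: [0.0, -0.11, 0.994, 0.0]
contact_force: [0.7, 1.1, -0.2]
gripper_width: 0.585
```

Emit:
servo_tool(
  deltas=[
    [[50,-0.7,-3,-20,0],[50,-0.7,-3,-36,0],[50,-0.7,-3,-40,0],[50,-0.7,-3,-40,0],[10,-0.7,-3,-40,0]],
  ],
)

```text
time: 20.8
tool_pos: [0.5424, -0.2103, -0.0025]
tool_rot: [0.0, -0.11, 0.994, -0.0]
contact_force: [-0.2, 0.3, -0.5]
gripper_width: 0.393
```

Emit:
servo_tool(
  deltas=[
    [[10,0,0,0,0],[10,0,0,0,0],[10,0,0,0,0],[10,0,0,0,0]],
  ],
)

```text
time: 21.3
tool_pos: [0.5427, -0.2105, -0.002]
tool_rot: [0.001, -0.11, 0.994, -0.0]
contact_force: [1.2, 0.3, 6.0]
gripper_width: 0.229
```

Emit:
servo_tool(
  deltas=[
    [[10,0,0,30,0],[10,0,0,88,0],[10,0,10,88,0],[10,8,50,88,0],[10,16,100,88,0]],
  ],
)

```text
time: 21.92
tool_pos: [0.5571, -0.1092, 0.0837]
tool_rot: [-0.001, -0.109, 0.994, 0.0]
contact_force: [-0.7, 0.1, -0.3]
gripper_width: 0.227
```

Emit:
servo_tool(
  deltas=[
    [[10,8,50,0,0],[10,18,110,0,0],[10,27,170,0,0],[10,35,220,0,0],[10,40,255.5,0,0]],
  ],
)

```text
time: 22.55
tool_pos: [0.5967, 0.1478, 0.0832]
tool_rot: [-0.001, -0.111, 0.994, 0.0]
contact_force: [0.5, -0.7, 0.3]
gripper_width: 0.226
```

Emit:
servo_tool(
  deltas=[
    [[10,0,0,0,0],[10,0,0,-20,0],[10,0,0,-40,0],[10,0,0,-40,0]],
  ],
)

```text
time: 23.05
tool_pos: [0.595, 0.144, 0.0409]
tool_rot: [-0.004, -0.109, 0.994, -0.0]
contact_force: [-0.1, 0.4, -0.6]
gripper_width: 0.226
```

```bash
python3 look.py d1 side,215,140,80,70,9; python3 -c "
from h import *
s=state();print(s['tool_pos'],s['contact_force'],s['gripper_width'])"
```

```text
[0.59632908 0.14438287 0.04263005] [ 0.2881967  -0.49226142 -0.20352942] 0.22700814026119018
```

View pics/side_d1_c.png

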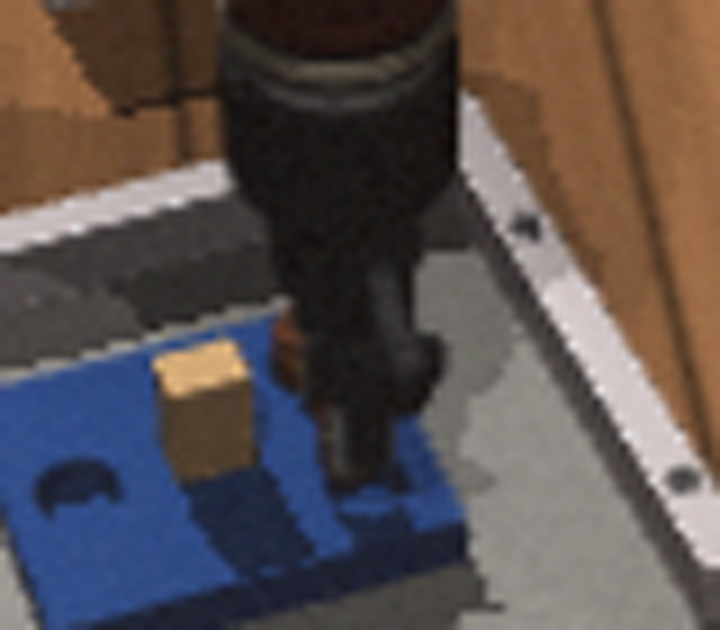

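Emit:
servo_tool(
  deltas=[
    [[10,0,0,0,0],[10,0.5,0,-8,0],[10,0.5,0,-16,0],[10,0.5,0,-21,0],[10,0.5,0,-21,0]],
  ],
)

```text
time: 23.72
tool_pos: [0.5978, 0.1454, 0.0231]
tool_rot: [-0.001, -0.11, 0.994, -0.0]
contact_force: [0.4, -0.5, 0.9]
gripper_width: 0.23
```

Emit:
servo_tool(
  deltas=[
    [[10,0,0,-1,0],[10,0,0,-2,0],[10,0,0,-2.5,0],[10,0,0,-2.5,0]],
  ],
)

```text
time: 24.22
tool_pos: [0.5984, 0.1454, 0.0216]
tool_rot: [0.0, -0.11, 0.994, 0.0]
contact_force: [-0.2, -0.0, 0.3]
gripper_width: 0.228
```

Emit:
servo_tool(
  deltas=[
    [[10,0,0,-1,0],[10,0,0,-2,0],[10,0,0,-3,0],[10,0,0,-3.5,0],[10,0,0,-3.5,0]],
  ],
)

```text
time: 24.85
tool_pos: [0.5984, 0.1454, 0.018]
tool_rot: [0.0, -0.11, 0.994, 0.0]
contact_force: [0.1, 0.1, -0.2]
gripper_width: 0.226
```

Emit:
servo_tool(
  deltas=[
    [[10,0,0,-1,0],[10,0,0,-1,0],[40,0,0,-1,0],[40,0,0,-1,0],[40,0,0,8,0]],
  ],
)

```text
time: 25.48
tool_pos: [0.5974, 0.1453, 0.025]
tool_rot: [-0.001, -0.11, 0.994, -0.0]
contact_force: [0.5, -0.3, -0.0]
gripper_width: 0.47
```

Emit:
servo_tool(
  deltas=[
    [[45,0,0,30,0],[50,0,-20,70,0],[50,-10,-75,70,0],[50,-18,-130,70,0],[50,-26,-190,70,0]],
  ],
)

```text
time: 26.1
tool_pos: [0.5724, -0.046, 0.0969]
tool_rot: [0.001, -0.11, 0.994, -0.0]
contact_force: [1.1, -1.3, -0.5]
gripper_width: 0.586
```

Emit:
servo_tool(
  deltas=[
    [[50,8,-35,0,0],[50,15,-60,0,0],[50,22,-85,0,0],[50,27,-110,-20,0],[50,29,-115,-40,0]],
  ],
)

```text
time: 26.72
tool_pos: [0.6021, -0.161, 0.0558]
tool_rot: [0.001, -0.109, 0.994, -0.0]
contact_force: [-0.3, 0.6, -0.1]
gripper_width: 0.588
```

```bash
python3 look.py d2 side,195,155,90,70,8 top,165,140,130,130,4.6; python3 -c "
from h import *
s=state();print(s['tool_pos'],s['contact_force'])
im=cv2.imread('pics/top_d2.png');d=dots('top',im,(205,175,55,65));print(d);print(plane('top',d[:,:2],.052)) 
"
```

```text
[ 0.5992359  -0.15876886  0.05243428] [-1.39161393  0.10826561  0.23007339]
[[238.1312003  187.15070049  57.        ]
 [216.61906615 191.83871595  53.        ]
 [250.         192.04901961   3.        ]
 [251.         197.01052632   3.        ]
 [252.         202.02116402   3.        ]
 [253.         205.53435115   2.        ]
 [254.         210.52857143   2.        ]
 [255.         215.04854369   3.        ]
 [256.         219.57195572   4.        ]]
[[0.59727115 0.14724832 0.052     ]
 [0.58287511 0.20996485 0.052     ]
 [0.58301877 0.11221568 0.052     ]
 [0.56840018 0.10907936 0.052     ]
 [0.55370608 0.10595521 0.052     ]
 [0.54345232 0.10290441 0.052     ]
 [0.52892521 0.09980744 0.052     ]
 [0.51584011 0.09674214 0.052     ]
 [0.50280242 0.09368972 0.052     ]]
```

View pics/side_d2_c.png

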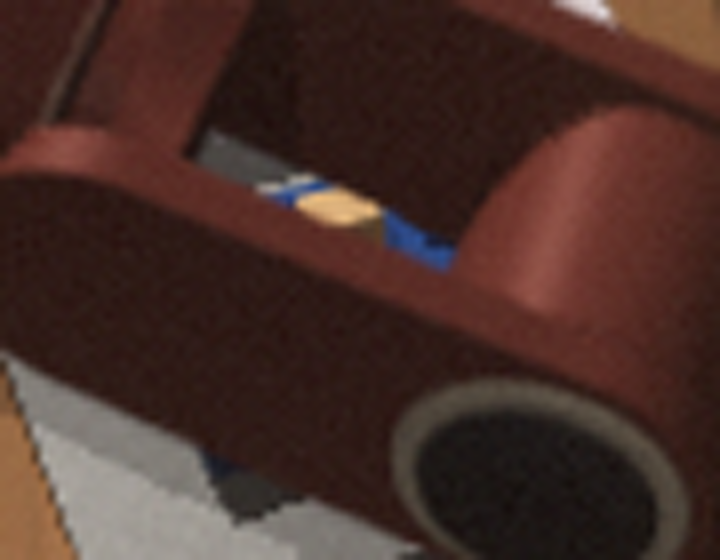

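View pics/top_d2_c.png

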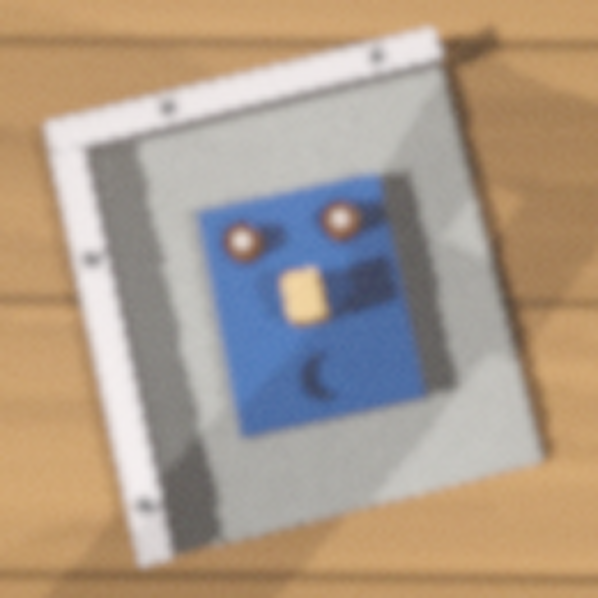

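Both blanks are seated, with dots at about (216.6,191.8) and (238.1,187.2). Now the third.

Emit:
servo_tool(
  deltas=[
    [[50,0,0,-10,0],[50,0,0,-20,0],[50,0,0,-20,0]],
  ],
)

```text
time: 27.2
tool_pos: [0.6007, -0.1587, 0.0349]
tool_rot: [-0.001, -0.11, 0.994, 0.001]
contact_force: [-0.2, 0.1, -0.1]
gripper_width: 0.586
```

Emit:
servo_tool(
  deltas=[
    [[50,0.5,0,-15,0],[50,0.5,0,-30,0],[50,0.5,0,-38,0],[50,0.5,0,-38,0],[10,0.5,0,-38,0]],
  ],
)

```text
time: 27.82
tool_pos: [0.6022, -0.1598, -0.0017]
tool_rot: [0.0, -0.11, 0.994, -0.0]
contact_force: [0.1, -0.9, 0.5]
gripper_width: 0.388
```

Emit:
servo_tool(
  deltas=[
    [[10,0,0,0,0],[10,0,0,0,0],[10,0,0,0,0],[10,0,0,0,0]],
  ],
)

```text
time: 28.32
tool_pos: [0.6026, -0.1599, -0.0011]
tool_rot: [0.001, -0.11, 0.994, -0.0]
contact_force: [-0.6, 0.8, 4.9]
gripper_width: 0.229
```

Emit:
servo_tool(
  deltas=[
    [[10,0,0,30,0],[10,0,0,88,0],[10,-10,20,88,0],[10,-25,70,88,0],[10,-40,120,88,0]],
  ],
)

```text
time: 28.95
tool_pos: [0.5602, -0.0381, 0.0845]
tool_rot: [-0.001, -0.109, 0.994, 0.0]
contact_force: [0.0, 0.4, -0.3]
gripper_width: 0.23
```

Emit:
servo_tool(
  deltas=[
    [[10,-18,55,0,0],[10,-36,110,0,0],[10,-54,160,0,0],[10,-64,190,0,0],[10,-64.5,195,0,0]],
  ],
)

```text
time: 29.58
tool_pos: [0.4953, 0.1569, 0.0844]
tool_rot: [-0.001, -0.112, 0.994, -0.0]
contact_force: [1.0, -0.0, -0.1]
gripper_width: 0.23
```

Emit:
servo_tool(
  deltas=[
    [[10,0,0,0,0],[10,0,0,-20,0],[10,0,0,-40,0],[10,0,0,-50,0],[10,0,0,-50,0]],
  ],
)

```text
time: 30.2
tool_pos: [0.497, 0.1545, 0.0351]
tool_rot: [-0.001, -0.109, 0.994, -0.0]
contact_force: [-0.5, -0.6, -0.1]
gripper_width: 0.229
```

```bash
python3 look.py e1 side,195,140,80,70,9; python3 -c "
from h import *
s=state();print(s['tool_pos'],s['contact_force'],s['gripper_width'])"
```

```text
[0.49763654 0.15484288 0.03600837] [0.71710594 0.76101679 0.92600386] 0.22754293990515728
```

View pics/side_e1_c.png

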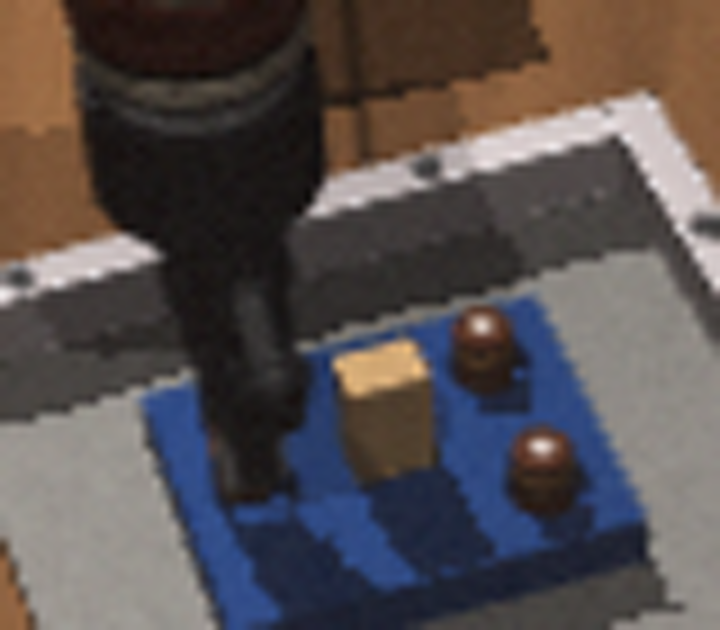

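Emit:
servo_tool(
  deltas=[
    [[10,0,0.3,-8,0],[10,0,0.3,-13,0],[10,0,0.3,-16,0],[10,0,0.3,-17,0],[10,0,0.3,-17,0]],
  ],
)

```text
time: 30.88
tool_pos: [0.4976, 0.1558, 0.0191]
tool_rot: [0.0, -0.11, 0.994, -0.0]
contact_force: [-0.0, -0.6, -0.8]
gripper_width: 0.229
```

Emit:
servo_tool(
  deltas=[
    [[10,0,0,-0.5,0],[10,0,0,-1,0],[10,0,0,-1,0]],
  ],
)

```text
time: 31.25
tool_pos: [0.4977, 0.1558, 0.0189]
tool_rot: [0.0, -0.11, 0.994, 0.0]
contact_force: [-1.9, -0.5, 5.6]
gripper_width: 0.225
```

Contact with the floor (5.6 N). Releasing and rising straight up.

Emit:
servo_tool(
  deltas=[
    [[40,0,0,0,0],[40,0,0,0,0],[40,0,0,8,0],[45,0,0,40,0],[50,-5,-20,80,0]],
  ],
)

```text
time: 31.88
tool_pos: [0.4918, 0.136, 0.0985]
tool_rot: [-0.001, -0.111, 0.994, 0.0]
contact_force: [0.7, -0.5, 1.0]
gripper_width: 0.586
```

Emit:
servo_tool(
  deltas=[
    [[50,0,-60,0,0],[50,0,-120,0,0],[50,0,-180,0,0],[50,0,-180,0,0]],
  ],
)

```text
time: 32.38
tool_pos: [0.4926, -0.0477, 0.0989]
tool_rot: [0.001, -0.107, 0.994, -0.001]
contact_force: [-0.2, 0.0, -0.1]
gripper_width: 0.582
```

```bash
python3 look.py e2 side,195,145,80,70,9 top,165,140,130,130,4.6; python3 -c "
from h import *
s=state();print(s['time'],s['tool_pos'],s['contact_force'])
im=cv2.imread('pics/top_e2.png');d=dots('top',im,(205,175,42,60));d=d[d[:,2]>20];print(d);P=plane('top',d[:,:2],.052);print(P)
m,H=blue('top',im);bl=max(blobs(im,m,50),key=lambda q:q[0]);
c=max(cv2.findContours(bl[2].astype(np.uint8),cv2.RETR_EXTERNAL,cv2.CHAIN_APPROX_NONE)[0],key=cv2.contourArea)[:,0]
print(cv2.minAreaRect((plane('top',c,.034)[:,:2]*1000).astype(np.float32)))
Mh=(H[...,0]>8)&(H[...,0]<30)&(H[...,2]>150);Mh[:190]=0;Mh[220:]=0;Mh[:,215:]&=True;Mh[:,:215]=0;Mh[:,245:]=0
for q in blobs(im,Mh,20): print('handle',q[0],q[1],plane('top',q[1],.079))
"
```

```text
32.475 [ 0.49245756 -0.04457864  0.09832732] [-0.83337575  0.59834122 -0.15460583]
[[238.49647314 186.50461205  40.        ]
 [216.55566127 191.70718363  46.        ]
 [233.98469998 221.96342338  44.        ]]
[[0.59920027 0.14621496 0.052     ]
 [0.58326303 0.21016227 0.052     ]
 [0.49537042 0.15714261 0.052     ]]
((544.8501586914062, 164.59548950195312), (143.22515869140625, 114.80811309814453), 13.087634086608887)
handle 20 [217.05 192.1 ] [[0.57805769 0.20491678 0.079     ]]
handle 78 [230.5        203.87179487] [[0.54462935 0.16576572 0.079     ]]
```

View pics/top_e2_c.png

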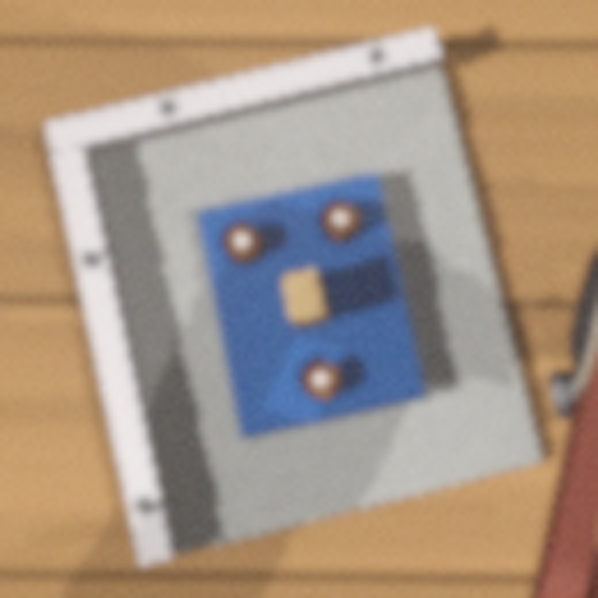

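View pics/side_e2_c.png

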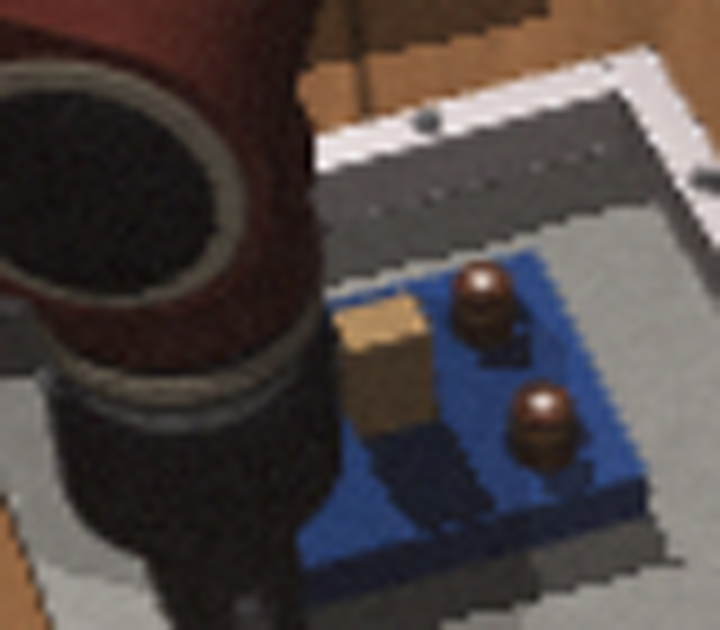

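All three are seated: their dots are within about 2.5 mm of the well centres, and the carrier hasn't moved. Now the handle.

Emit:
servo_tool(
  deltas=[
    [[55,13,55,0,0],[55,27,110,0,0],[55,41,165,0,0],[55,52,210,0,0],[55,52,210,0,0]],
  ],
)

```text
time: 33.1
tool_pos: [0.544, 0.1703, 0.0981]
tool_rot: [0.0, -0.113, 0.994, 0.0]
contact_force: [0.1, 0.2, -0.6]
gripper_width: 0.646
```

Emit:
servo_tool(
  deltas=[
    [[50,0,0,0,0],[45,0,0,-15,0],[45,0,0,-25,0],[45,0,0,-25,0]],
  ],
)

```text
time: 33.6
tool_pos: [0.543, 0.1648, 0.071]
tool_rot: [-0.002, -0.109, 0.994, -0.0]
contact_force: [-0.5, 0.5, -0.4]
gripper_width: 0.527
```

```bash
python3 look.py f1 side,195,130,90,80,8; python3 -c "
from h import *
s=state();print(s['time'],s['tool_pos'],s['tool_rot'],s['gripper_width'])"
```

```text
33.65 [0.54373126 0.16502311 0.07193756] [-9.48385152e-04 -1.09470623e-01  9.93989577e-01 -6.01939381e-05] 0.5302687544742059
```

View pics/side_f1_c.png

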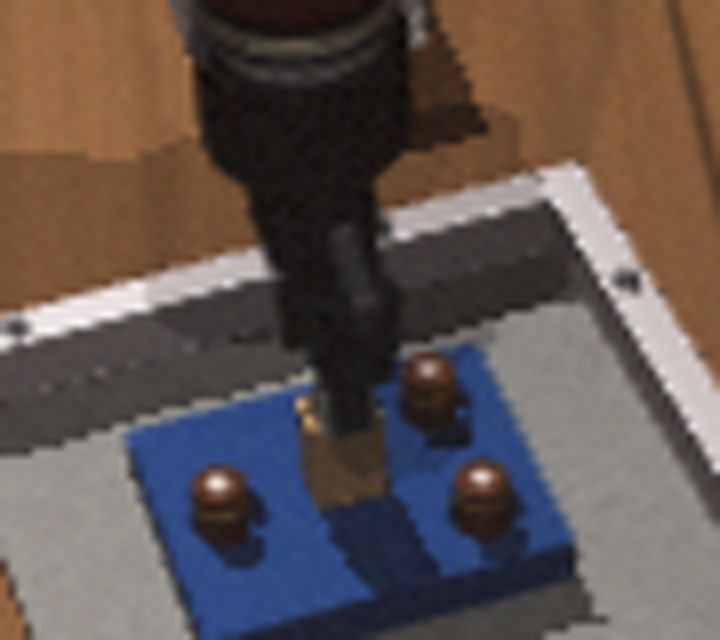

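The fingers straddle the handle and all three blanks are standing. Descending and gripping.

Emit:
servo_tool(
  deltas=[
    [[45,0,0,-15,0],[45,0,0,-30,0],[45,0,0,-44,0],[45,0,0,-51,0],[45,0,0,-51,0]],
  ],
)

```text
time: 34.28
tool_pos: [0.5438, 0.1656, 0.021]
tool_rot: [-0.001, -0.11, 0.994, -0.0]
contact_force: [0.4, 0.0, -0.2]
gripper_width: 0.526
```

Emit:
servo_tool(
  deltas=[
    [[10,0,0,0,0],[10,0,0,0,0],[10,0,0,0,0],[10,0,0,0,0],[10,0,0,0,0]],
  ],
)

```text
time: 34.9
tool_pos: [0.5451, 0.1658, 0.0228]
tool_rot: [0.001, -0.11, 0.994, 0.0]
contact_force: [-0.5, 0.7, 4.0]
gripper_width: 0.25
```

Emit:
servo_tool(
  deltas=[
    [[10,3,5,0,0.1],[10,7,12,0,0.2],[10,12,20,0,0.3],[10,17,28,0,0.3],[10,21,35,0,0.3]],
  ],
)

```text
time: 35.52
tool_pos: [0.566, 0.2005, 0.0228]
tool_rot: [0.0, -0.126, 0.992, -0.001]
contact_force: [-0.8, -3.6, 6.5]
gripper_width: 0.247
```

Emit:
servo_tool(
  deltas=[
    [[10,5,8,0,0],[10,10,16,0,0],[10,14,23,0,0],[10,17,28,0,0],[10,18,30,0,0]],
  ],
)

```text
time: 36.15
tool_pos: [0.5839, 0.2305, 0.0228]
tool_rot: [0.0, -0.126, 0.992, -0.0]
contact_force: [-0.7, -3.2, 5.4]
gripper_width: 0.247
```

```bash
python3 look.py h1 side,195,110,100,90,7.5 top,165,140,130,130,4.6; python3 -c "
from h import *
s=state();print(s['time'],s['tool_pos'],s['tool_rot'],s['contact_force'],s['gripper_width'])"
```

```text
36.25 [0.58404325 0.23068806 0.02284119] [ 4.71242973e-04 -1.25635975e-01  9.92076275e-01 -2.09273277e-04] [-0.20746237 -0.74361536  4.76394844] 0.24571662719283704
```

View pics/side_h1_c.png

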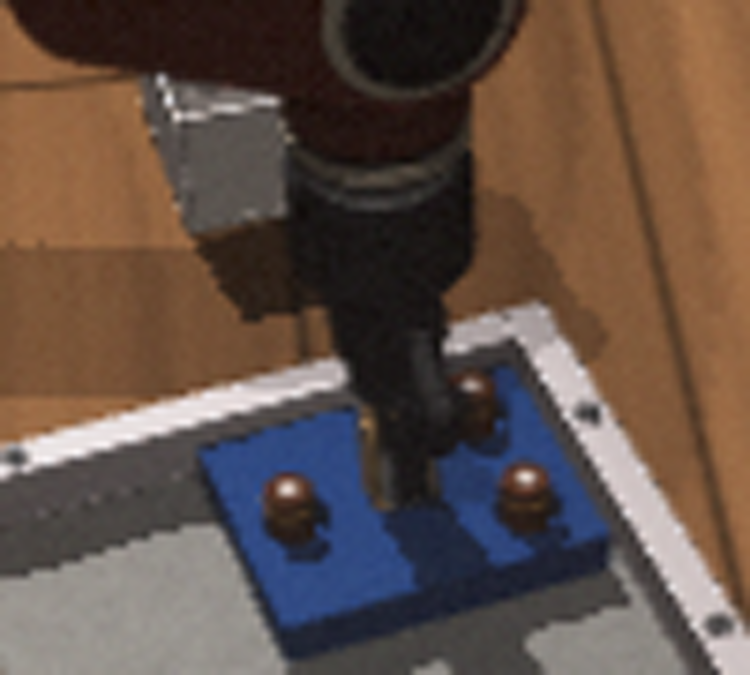

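View pics/top_h1_c.png

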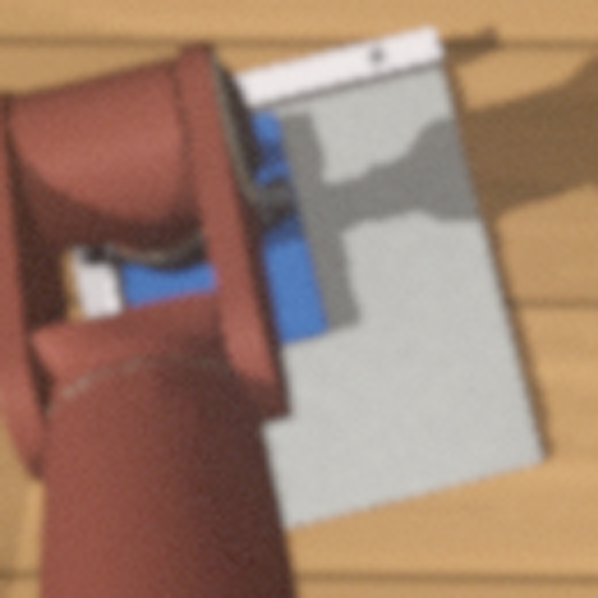

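The carrier is moving squarely with the blanks standing, about 6 mm short of home. Closing in slowly.

Emit:
servo_tool(
  deltas=[
    [[10,1,1.8,0,0.03],[10,2,3.5,0,0.03],[10,3,5,0,0.03],[10,3.5,6,0,0.03],[10,3.5,6,0,0.03]],
  ],
)

```text
time: 36.88
tool_pos: [0.5874, 0.2364, 0.0228]
tool_rot: [0.0, -0.127, 0.992, -0.0]
contact_force: [-0.5, -2.5, 5.4]
gripper_width: 0.249
```

Emit:
servo_tool(
  deltas=[
    [[10,0.5,0.8,0,0],[10,1,1.6,0,0],[10,1.4,2.4,0,0],[10,1.4,2.4,0,0]],
  ],
)

```text
time: 37.38
tool_pos: [0.5883, 0.2375, 0.0228]
tool_rot: [-0.001, -0.127, 0.992, -0.001]
contact_force: [-3.6, -7.2, 8.3]
gripper_width: 0.246
```

```bash
cat > jf.py <<'E'
from h import *
s=state();a=np.deg2rad(14.6);ex=np.array([np.cos(a),np.sin(a)]);ey=np.array([-ex[1],ex[0]])
f=s['contact_force'];p=s['tool_pos'];r=s['tool_rot']
print(s['time'],p,'yaw',2*np.degrees(np.arcsin(-r[1])),'Fjig',f[:2]@ex,f[:2]@ey,f[2],'M',s['ft_torque'],'uv',p[:2]@ex*1e3,p[:2]@ey*1e3,'w',s['gripper_width'])
E
python3 jf.py
```

```text
37.375 [0.5883334  0.23750031 0.02284055] yaw 14.59146272926665 Fjig -5.317494530230327 -6.066070397959939 8.250013451755793 M [-0.63391602  0.36898384 -0.01855791] uv 629.202179174886 81.53040969200573 w 0.24563198040267442
```

Both fences have been touched: the jig-frame forces are −5.3 N and −6.1 N. I'll add a little more push and check it.

Emit:
servo_tool(
  deltas=[
    [[10,0.4,0.6,0,0],[10,0.8,1.2,0,0],[10,0.8,1.2,0,0],[10,0.8,1.2,0,0]],
  ],
)

```text
time: 37.88
tool_pos: [0.5888, 0.2376, 0.0229]
tool_rot: [-0.001, -0.127, 0.992, -0.002]
contact_force: [-5.0, -10.6, 10.3]
gripper_width: 0.248
```

```bash
python3 jf.py; python3 look.py k1 side,195,100,110,95,7 top,165,140,130,130,4.6; python3 jf.py
```

```text
37.875 [0.58878162 0.23759777 0.02285302] yaw 14.587073823986806 Fjig -7.537348322549574 -8.972769331953625 10.295504282725666 M [-1.20008896  0.64379036 -0.0617895 ] uv 629.6604875988354 81.51173708713912 w 0.24811065693815698
37.975 [0.5888307  0.23757179 0.02289753] yaw 14.587162581009393 Fjig -7.864833344827971 -7.958866604546145 10.516574404924784 M [-1.17587836  0.60267601  0.00522937] uv 629.701433511028 81.47421960464288 w 0.25162185071737864
```

View pics/side_k1_c.png

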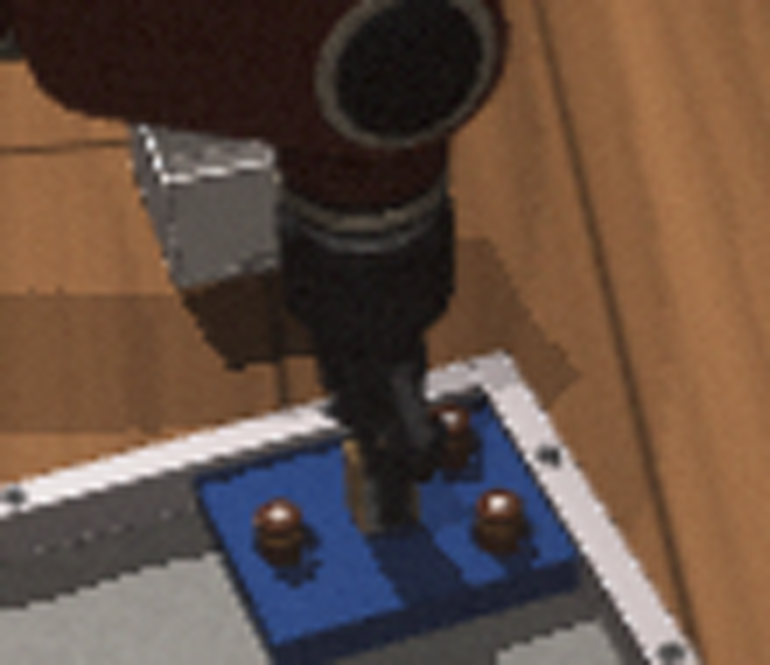

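View pics/top_k1_c.png

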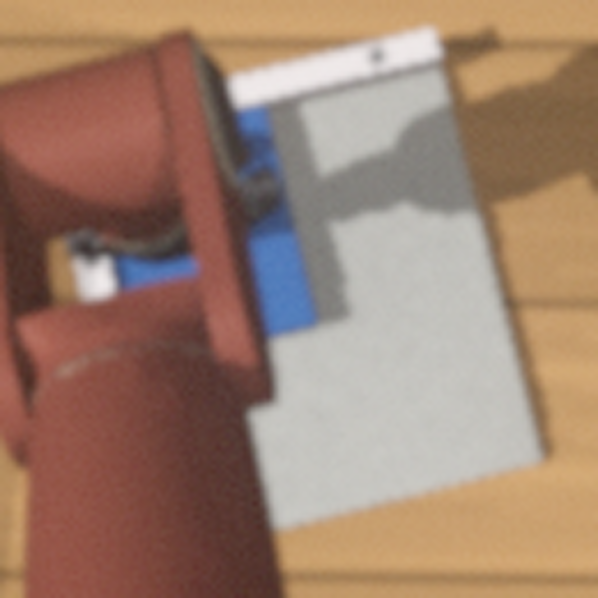

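Emit:
servo_tool(
  deltas=[
    [[10,0.5,0.5,0,0],[10,0.8,0.8,0,0],[10,0.8,0.8,0,0],[10,0.8,0.8,0,0],[10,0.8,0.8,0,0]],
  ],
)

```text
time: 38.6
tool_pos: [0.5887, 0.2376, 0.0229]
tool_rot: [-0.003, -0.127, 0.992, -0.003]
contact_force: [-8.3, -13.8, 13.7]
gripper_width: 0.251
```

```bash
python3 jf.py; python3 look.py k2 side,195,100,110,95,7; python3 jf.py; python3 - <<'E'
from h import *
im=cv2.imread('pics/side_k2.png')
d=dots('side',im,(225,160,50,25));print(d);print(plane('side',d[:,:2],.052)*1e3)
a=np.deg2rad(14.6);ex=np.array([np.cos(a),np.sin(a)]);ey=np.array([-ex[1],ex[0]])
c=state()['tool_pos'][:2]*1e3;print([c+48*ex+32*ey,c+48*ex-32*ey,c-48*ex])
# corner seam check: carrier far corner (-75,-60),( 75,-60) top edge predicted px
for q in((-75,60),(-75,-60),(75,-60)):
    w=np.r_[c+q[0]*ex+q[1]*ey,34]/1e3;print(q,(proj('side',w)[0]-[195,100]+.5)*7)
E
```

```text
38.6 [0.58872476 0.23756216 0.02287798] yaw 14.588709833824936 Fjig -11.521872818884855 -11.240251703140622 13.699564268490965 M [-1.59347119  1.08944049 -0.04133985] uv 629.5964881346821 81.49161277160648 w 0.25067427719596413
38.65 [0.58869961 0.23755509 0.0228402 ] yaw 14.585559715687472 Fjig -12.051758124931437 -11.502353816032768 12.611007137928498 M [-1.57708818  1.10789893 -0.02840182] uv 629.5703664915069 81.49110720690489 w 0.24558889494349787
[[231.48509454 161.50945366  57.        ]
 [271.4642107  163.87413152  47.        ]
 [265.68060201 171.38461538   5.        ]
 [234.11392405 172.8164557    4.        ]
 [225.6582397  182.16385768  12.        ]]
[[536.7724218  286.17951998  52.        ]
 [667.8242199  256.55331286  52.        ]
 [644.17645273 223.44162476  52.        ]
 [541.52204443 230.5645477   52.        ]
 [511.6890624  191.44758845  52.        ]]
[array([627.08342674, 280.62111266]), array([643.21586567, 218.68772575]), array([542.24956584, 225.45576081])]
(-75, 60) [188.55742526 481.89775383]
(-75, -60) [268.51859045 650.70853242]
(75, -60) [574.06491441 561.73834047]
```

View pics/side_k2_c.png

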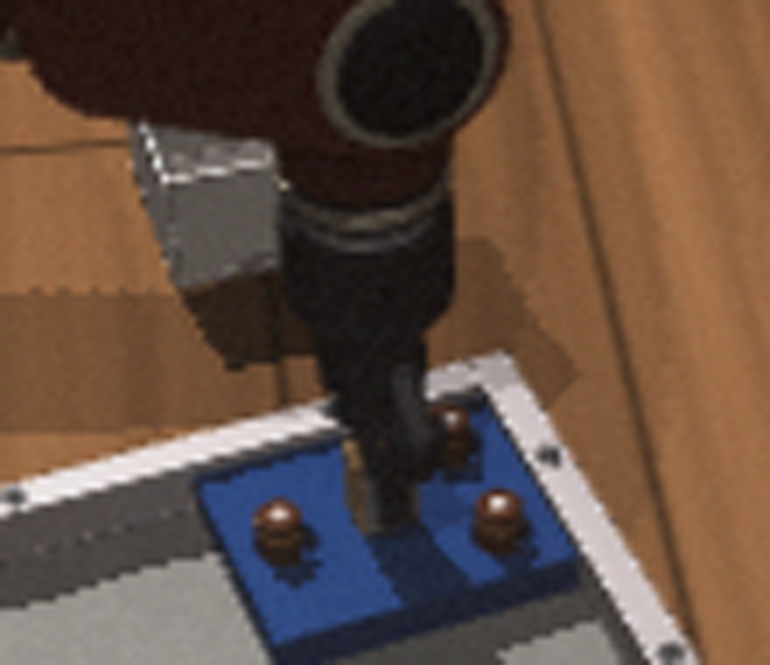

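Position is stalled while the force rose to about 12 N and 11.5 N, so the carrier is tight on both fences. Handing in.

```bash
python3 -c "
from plant import *
print(job_done())"; python3 jf.py
```

```text
the job is handed in; nothing more can be done
None
the job is handed in; nothing more can be done
```

The job is handed in at about 39 s. All three blanks stand in their wells, released, and the loaded carrier is in the jig corner with the gripper still holding the handle and pushing into both fences. `job_done()` gave no verdict, so the checks below are all I have.

**Last checks**
- **Push on the fences:** I read about 12 N along jig x and 11.5 N along jig y at the wrist. The carrier stopped moving while the force rose, so it is tight on both. Friction on the baseboard takes a few newtons of that, so the fence forces are estimates, not direct readings.
- **Squareness:** the tool yaw is 14.59°, against 14.63° measured for the jig. The gripper stopped about 1 mm from where the images put home. Tool tilt is about 0.006 rad.
- **Blanks:** before gripping the handle, the dots were within about 2.5 mm of the well centres. The final side picture shows all three upright. I could not see all of the blank in well0 there because the gripper partly hides it.
- **Bystanders:** I did not measure the jar, brush or tub again at the end. I never worked near them, and the tub looks unmoved in the last pictures.

**What disagreed**
- **Fingertip height:** the real fingertips were about 37 mm higher than the reported tool pose and the text imply. My first grasp closed above the blank because of it, without disturbing anything. I found the offset by touching the bench, and the sideways position was correct.

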